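# Nest three burner covers on one hook

### The job

Hang the three square burner covers from the wire rack on the one hook, rims facing out: the largest first, then the medium one so that it nests in the largest, then the smallest nested in the medium. Push each one all the way back along the arm until you feel it come home, and keep a steady, gentle push of roughly 10 N (never 25 N on the stand) on it for about half a second before you let go and fetch the next. Leave all three hanging straight and nested close together, and do not disturb the shaker, the coffee jar or the food tin.

Things in the scene. Friction and masses are not known exactly. Their poses are not given: they have to be found in the camera images.
- hook_stand: fixed dark steel hook stand: round base (90 mm across, 14 mm high), 14 mm post, and at its top a level round arm (8 mm thick), axis 240 mm above the origin, running along -x of the stand to 100 mm from the post's axis and then turning up into the hook tip. Origin: middle of the base's underside. Over 25 N on the stand is too much.
- hook_arm (a point): point on the arm's axis, 75 mm before the post's axis. Behind it a grey stop plate (44 mm wide, 34 mm below to 12 mm above the axis) is clamped on the arm; its front face is 24 to 50 mm before the post's axis, different each time and NOT reported: feel for it. It gives about 1 mm per 8 N, 4 mm at most. The largest's back rests on it, each next plate 5 mm farther out.
- hook_tip (a point): centre of the rounded upturned tip of the hook (radius 4 mm), 108 mm in front of the post's axis and 10 mm above the arm's axis. To pass it a cover's eye point must be 14 to 16 mm above the arm's axis; once the eye point is less than 92 mm from the post's axis the cover can be lowered to the arm.
- rack: fixed wire rack, wooden base 134 x 118 mm, on a yellow board over the right burner. Three grooves 46 mm apart along its x hold the covers upright, rims to -x (1.5 mm play), in any order. Hoops 42 mm high, groove floor 8 mm above the origin (middle of the underside). Its x points about left: lift a cover 40 mm or more and draw it in its own plane (along its y) towards the robot to clear the others.
- cover_large: the largest square steel burner cover: plate 116 x 116 x 5 mm, upright, with an 8 mm rim folded forward on the left, right and lower edges (wall 4 mm; 13 mm thick over the rim), a neck with an eye above it and a red grip tab. About 0.16 kg. Origin: middle of the lower edge of its back face; z up, x out of its back (the rim points to -x).
- cover_large_eye (a point): middle of the peaked eye of this cover, 140 mm above its origin and at mid thickness (x = -2.5 mm): where the arm's axis lies when the cover hangs. The eye is 24 mm wide, peaked at 90 degrees: its roof stands 5.7 mm over this point at the middle, and it is open to 24 mm below it.
- cover_large_grip (a point): grip point in the red tab (8 mm thick in x, 22 mm wide, its top 6 mm above this point, its foot 24 mm below), 44 mm above the eye point and 34 mm to +y of it. With the TCP here, tool straight down and fingers closing along the cover's x, the fingertips end 7 mm above the cover's cross bar.
- cover_medium: the medium square steel burner cover: plate 100 x 100 x 5 mm, upright, with an 8 mm rim folded forward on the left, right and lower edges (wall 4 mm; 13 mm thick over the rim), a neck with an eye above it and a yellow grip tab. About 0.12 kg. Origin: middle of the lower edge of its back face; z up, x out of its back (the rim points to -x).
- cover_medium_eye (a point): middle of the peaked eye of this cover, 132 mm above its origin and at mid thickness (x = -2.5 mm): where the arm's axis lies when the cover hangs. The eye is 24 mm wide, peaked at 90 degrees: its roof stands 5.7 mm over this point at the middle, and it is open to 32 mm below it.
- cover_medium_grip (a point): grip point in the yellow tab (8 mm thick in x, 22 mm wide, its top 6 mm above this point, its foot 24 mm below), 44 mm above the eye point and straight over it. With the TCP here, tool straight down and fingers closing along the cover's x, the fingertips end 7 mm above the cover's cross bar.
- cover_small: the smallest square steel burner cover: plate 84 x 84 x 5 mm, upright, with an 8 mm rim folded forward on the left, right and lower edges (wall 4 mm; 13 mm thick over the rim), a neck with an eye above it and a blue grip tab. About 0.09 kg. Origin: middle of the lower edge of its back face; z up, x out of its back (the rim points to -x).
- cover_small_eye (a point): middle of the peaked eye of this cover, 124 mm above its origin and at mid thickness (x = -2.5 mm): where the arm's axis lies when the cover hangs. The eye is 24 mm wide, peaked at 90 degrees: its roof stands 5.7 mm over this point at the middle, and it is open to 40 mm below it.
- cover_small_grip (a point): grip point in the blue tab (8 mm thick in x, 22 mm wide, its top 6 mm above this point, its foot 24 mm below), 44 mm above the eye point and 34 mm to -y of it. With the TCP here, tool straight down and fingers closing along the cover's x, the fingertips end 7 mm above the cover's cross bar.
- shaker: bystander: small clear shaker with a grey top, 44 mm across, 90 mm high, standing on the stove; origin under its middle. Leave alone.
- coffee_jar: bystander: glass jar with a black lid, 72 mm across, 84 mm high, standing on the stove; origin under its middle. Leave alone.
- food_tin: bystander: low round food tin, 86 mm across, 40 mm high, standing on the stove; origin under its middle. Leave alone.

How it is judged:
By the outcome, as a careful person would: the job done as asked, in the order asked, and still so for the second after the job is handed in, with the robot touching nothing.
It also fails if it takes over 72 s, if anything falls off the work surface, if the arm or the gripper's body presses on something with over 40 N, if the wrist force passes 120 N, or if a joint passes its speed limit or range.

### The arm

A 6-joint arm with a two-finger parallel gripper is mounted at the origin on a cart in front of the work surface, level with it; the furniture and walls round the work are solid. World frame = base frame: x ahead of the robot, y to its left, z up, the work surface at z = 0. Lengths are in m, angles in rad, forces in N, time in s.
With the tool pointing down it reaches from about 0.225 to 0.875 m from the base axis. Payload 3.4 kg.
Tool frame: the origin (TCP) lies between the finger pads, 19 mm behind the fingertips; this is the grasp point; z points along the fingers, y is the line along which they close (so a half turn about z gives the same grasp; the last joint's range is limited). The gripper opens to 85 mm and grips with 20 to 120 N. Pads are 22 mm wide; open, the fingers measure 114 mm over their backs; the gripper's body (76 mm by 85 mm) begins 54 mm behind the grasp point. The pads swing forward as they close: fully open they stand 13 mm farther back than shut.
Start: joints at [-1.308, 0.276, 1.505, -0, 1.361, -0.121], TCP at [0.215, -0.533, 0.25] pointing down, gripper open.
Joint ranges: [-2.89, 2.89], [-0.75, 2.08], [0.22, 2.7], [-1.18, 4.32], [0.11, 2.71], [-2.7, 2.7]. Speed limits (rad/s): [2.57, 2.57, 3.14, 3.14, 3.14, 3.14].

### API

Orientations are given as a unit quaternion [w, x, y, z].
In Python, from rig import manip gives the robot as it stands.
- The arm moves only by the shell command python3 -m pendant 'ROWS' [FORCE]. ROWS is JSON, a list of rows, each an object of numbers: "dx", "dy", "dz": the shift along the tool's x, y, z in m; "rx", "ry", "rz": the turn, a rotation vector about the tool's x, y, z in degrees; "hand": the finger opening in m, from 0 to 0.0854. In form: [{"dx": .., "dy": .., "dz": .., "rx": .., "ry": .., "rz": .., "hand": ..}, ...]. A call has 1 to 12 rows; each row shifts and turns the commanded pose from where the row before left it, along the tool's axes as they then stand; what a row does not reach is not made up. A row lasts 1/12 s, in which the tool goes at most 41.7 mm and 7.16 degrees, less where a joint would pass 70% of its speed; a pose out of reach is approached as far as the arm can. A call is refused whole if a number of a shift passes 0.0417 or a number of a turn 7.16, either way. A call with a gripper value outside its range is refused whole. The fingers move at their own pace and stop on an object; FORCE is the grip in N (left out, the last holds). Time passes only in rows, so rows that do not move let the fingers close. It gives the time, the measured TCP pose, the force, the opening and the grip force at its end, in the units of the state.
- manip.get_state(): the state, without advancing time (a new reading comes with each control period).
- manip.get_image(name): name is "scene" or "top" or "wrist"; returns a dict with "frame" (400x640x3 uint8, red, green, blue), "fx", "fy", "cx", "cy" (pixels), "distortion" ([k1, k2, p1, p2, k3] as OpenCV has them; the pictures are not rectified), "position" and "attitude" of the camera in the world; the wrist camera has in their place "mount" (4x4, takes a point from camera to tool coordinates, whose origin is the TCP and whose axes are the flange's). Camera axes: x right, y up, looking along -z (the intrinsics and any distortion apply to the point x, -y, -z); pixel columns grow to the right and rows downward; lengths in m; the calibration is good to about 2 mm. A picture is of the moment at which its call begins: read the wrist's pose just before it. There is no depth.
- manip.sign_off(): hands the job in; it is judged then, once.
The state is a dict: "clock": time; "qpos": joint angles; "qd": joint speeds; "effort": joint torques, N m; "position": TCP position; "ee_rot": TCP orientation; "contact_force": force on the tool from outside, world axes, zero at the start; "moment": the same for the moment, N m; "width": finger opening in m; "gripper_force": force on a finger pad.
Only numpy, scipy, OpenCV 4.12 (cv2) and the standard library are available. Lean on these libraries where they do the work, as an engineer would, in place of code of your own. Each camera call takes 0.05 s, during which the arm holds its last target. There are 200 camera calls.

## Working session

There is one attempt and no reset: what is moved stays moved. The work goes in short steps, Python scripts to look and compute and a shell command to move; the robot and the scene stay as the last step left them, time stands still between calls to the robot, and variables do not carry over. Pictures are saved under pics/ and viewed, at most 10 in all, crops included, and the job is handed in when it is done.

```bash
mkdir -p pics; ls
cat > h.py <<'E'
import numpy as np, cv2, json
from scipy.spatial.transform import Rotation as R
from rig import manip
def cam(name):
    s=manip.get_state(); d=manip.get_image(name)
    K=np.array([[d['fx'],0,d['cx']],[0,d['fy'],d['cy']],[0,0,1.]]); D=np.array(d['distortion'],float)
    if 'mount' in d:
        q=s['ee_rot']; T=np.eye(4); T[:3,:3]=R.from_quat([q[1],q[2],q[3],q[0]]).as_matrix(); T[:3,3]=s['position']
        M=T@np.array(d['mount'])
        P,A=M[:3,3],M[:3,:3]
    else:
        P=np.array(d['position']); a=np.array(d['attitude'])
        A=a if a.shape==(3,3) else R.from_quat([a[1],a[2],a[3],a[0]]).as_matrix()
    return dict(f=d['frame'],K=K,D=D,P=P,A=A)
def ray(c,uv):
    p=cv2.undistortPoints(np.array([[uv]],float),c['K'],c['D'])[0,0]
    v=c['A']@np.array([p[0],-p[1],-1.]); return v/np.linalg.norm(v)
def plane(c,uv,z):
    v=ray(c,uv); return c['P']+v*(z-c['P'][2])/v[2]
def tri(c1,u1,c2,u2):
    a,b=ray(c1,u1),ray(c2,u2); t=np.linalg.lstsq(np.stack([a,-b],1),c2['P']-c1['P'],rcond=None)[0]
    p,q=c1['P']+a*t[0],c2['P']+b*t[1]; return (p+q)/2,np.linalg.norm(p-q)
def proj(c,X):
    x=c['A'].T@(np.array(X)-c['P']); x=np.array([x[0],-x[1],-x[2]])
    return cv2.projectPoints(x[None],np.zeros(3),np.zeros(3),c['K'],c['D'])[0][0,0]
def save(c,n): cv2.imwrite('pics/'+n+'.png',c['f'][:,:,::-1])
E
python3 - <<'E'
from h import *
s=manip.get_state(); print(s)
for n in('scene','top'):
    c=cam(n); save(c,n); print(n,c['P'],c['A'].round(3).tolist(),c['K'].tolist(),c['D'])
    np.save('pics/'+n+'.npy',c,allow_pickle=True)
E
```

```text
pics
{'clock': 0.0, 'qpos': array([-1.30798791e+00,  2.76602662e-01,  1.50614205e+00,  1.83269317e-05,
        1.36070725e+00, -1.21005139e-01]), 'qd': array([ 7.03477517e-04, -1.00119923e-03,  2.47331131e-04,  1.58166772e-03,
        1.29939299e-03,  6.72158615e-05]), 'effort': array([-1.94170225e-04, -4.16777802e+01, -2.45806110e+01, -3.37423062e-04,
        1.11656031e-02, -1.01437263e-05]), 'position': array([ 0.21518131, -0.53267943,  0.24913176]), 'ee_rot': array([-9.27953027e-04,  9.81642280e-01,  1.90729049e-01, -5.69210906e-05]), 'contact_force': array([-0.41041943,  0.36244379,  0.99649033]), 'moment': array([-0.04525508,  0.00813467, -0.03872832]), 'gripper_force': 0.0, 'width': 0.08587837308952095}
scene [-0.10458776  0.50084574  0.9864946 ] [[-0.572, 0.577, -0.583], [-0.82, -0.416, 0.392], [-0.017, 0.703, 0.711]] [[504.2651324254757, 0.0, 327.21545549881586], [0.0, 504.2651324254757, 199.55056428068227], [0.0, 0.0, 1.0]] [-0.0940626  0.         0.         0.         0.       ]
top [0.32867444 0.03231785 1.57231839] [[0.029, 0.984, -0.177], [-1.0, 0.029, -0.002], [0.004, 0.177, 0.984]] [[481.3312095329125, 0.0, 318.373151622321], [0.0, 481.3312095329125, 203.8962174834386], [0.0, 0.0, 1.0]] [-0.11927724  0.          0.          0.          0.        ]
```

View pics/scene.png

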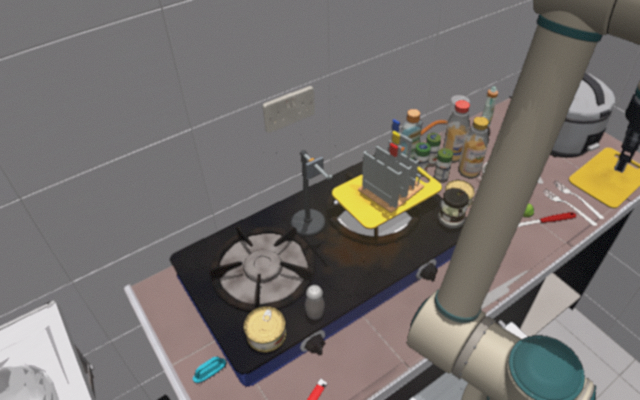

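View pics/top.png

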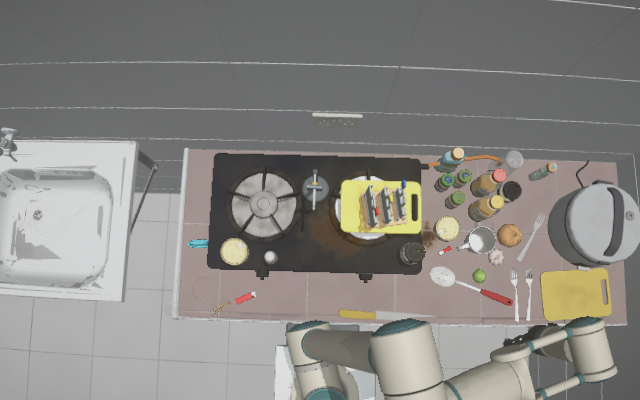

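Scene view: hook stand at (308,160–225) with arm toward (328,177), rack on yellow board with tabs near (396,125–150). Top view: stand at (315,190), covers at (365–405, 185–225). Enlarging both.

Run:
```python
import cv2,numpy as np
t=cv2.imread('pics/top.png')[155:280,295:435]; s=cv2.imread('pics/scene.png')[110:240,285:450]
a=cv2.resize(t,(400*140//125*1,400),interpolation=cv2.INTER_CUBIC)
t=cv2.imread('pics/top.png')[160:240,295:415]; t=cv2.resize(t,None,fx=5,fy=5,interpolation=cv2.INTER_CUBIC); cv2.imwrite('pics/topc.png',t)
s=cv2.imread('pics/scene.png')[115:240,295:455]; s=cv2.resize(s,None,fx=4.5,fy=4.5,interpolation=cv2.INTER_CUBIC); cv2.imwrite('pics/scenec.png',s)
```

```text
(no output)
```

View pics/topc.png

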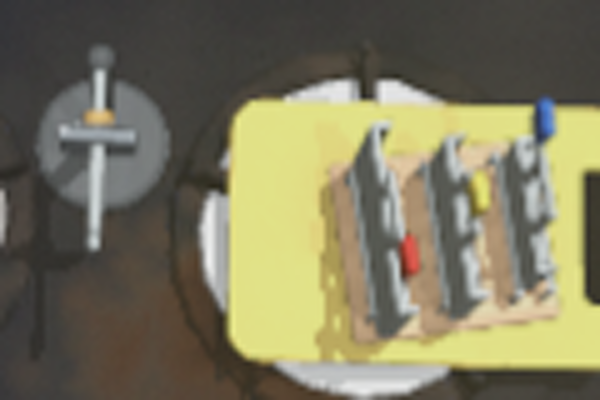

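View pics/scenec.png

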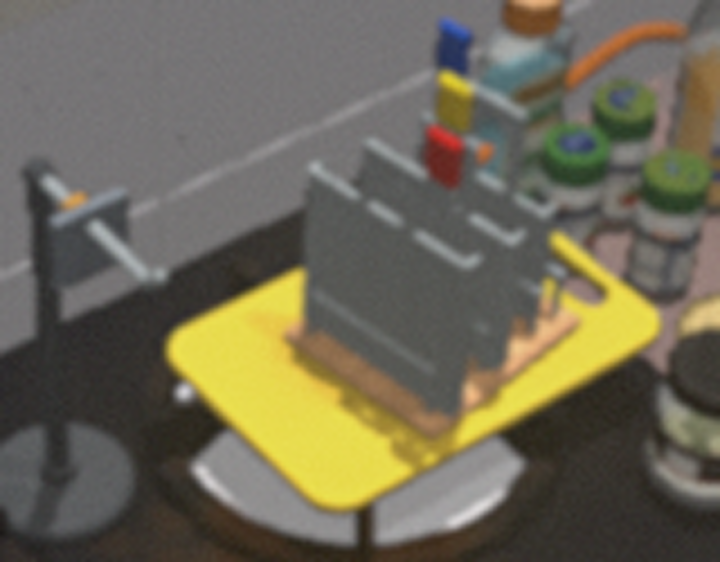

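Top crop: stand base centre ≈ px (315.6,189), arm points toward the robot (tip ≈ (313.6,209)), stop plate at ≈(314.6,186); covers left to right: large (red), medium (yellow), small (blue). Scene crop: tabs red/yellow/blue clearly visible, tip ≈ px (330,176).

Run:
```python
from h import *
C={n:np.load('pics/'+n+'.npy',allow_pickle=True).item() for n in('scene','top')}
box={'scene':(115,240,380,405),'top':(170,225,370,408)}
rng={'red':((0,120,80),(6,255,255)),'yellow':((24,120,110),(34,255,255)),'blue':((105,110,80),(125,255,255))}
pt={}
for n,c in C.items():
    hsv=cv2.cvtColor(c['f'],cv2.COLOR_RGB2HSV); r0,r1,c0,c1=box[n]
    if n=='scene': r1=157
    for k,(lo,hi) in rng.items():
        m=cv2.inRange(hsv,lo,hi); z=np.zeros_like(m); z[r0:r1,c0:c1]=m[r0:r1,c0:c1]
        if k=='red': z[r0:r1,c0:c1]|=cv2.inRange(hsv,(174,120,80),(180,255,255))[r0:r1,c0:c1]
        N,l,st,ce=cv2.connectedComponentsWithStats(z)
        o=[(st[i,4],ce[i].round(1).tolist()) for i in range(1,N) if st[i,4]>5]; print(n,k,o)
        if o: pt[n,k]=max(o)[1]
for k in rng:
    if k=='yellow': pt['top',k]=[391.2,198.2]
    print(k,tri(C['top'],pt['top',k],C['scene'],pt['scene',k]))
print('tip',tri(C['top'],(313.6,209),C['scene'],(330,176)))
print('posttop',tri(C['top'],(315.2,171.5),C['scene'],(303.5,152)))
print('base',plane(C['top'],(315.6,189),.014))
```

```text
scene red [(np.int32(84), [393.3, 148.8])]
scene yellow [(np.int32(62), [395.6, 136.4])]
scene blue [(np.int32(49), [395.3, 124.6])]
top red [(np.int32(23), [376.6, 210.6])]
top yellow [(np.int32(19), [390.3, 198.3])]
top blue [(np.int32(16), [403.5, 182.7])]
red (array([ 0.55460733, -0.12973396,  0.23864038]), np.float64(0.0004958157945670525))
yellow (array([ 0.59350152, -0.17164514,  0.23070124]), np.float64(0.002043445553762638))
blue (array([ 0.64106778, -0.21010685,  0.22033727]), np.float64(0.0012375853713114332))
tip (array([0.55296972, 0.04855363, 0.25033258]), np.float64(0.0032940388802629537))
posttop (array([0.66199289, 0.04697031, 0.242915  ]), np.float64(0.002150612750808705))
base [0.65903455 0.04541572 0.014     ]
```

```bash
cat >> h.py <<'E'
def pose():
    s=manip.get_state(); q=s['ee_rot']; M=R.from_quat([q[1],q[2],q[3],q[0]]).as_matrix(); return s,np.array(s['position']),M
def goto(p,psi=None):
    """print tool-frame shift (mm) to world p and rz (deg) to yaw psi of tool x"""
    s,x,M=pose(); d=M.T@(np.array(p)-x); y=np.degrees(np.arctan2(M[1,0],M[0,0]))
    print('pos',x.round(4),'yaw',round(y,2),'tilt',(M[:,2]).round(4),'d_mm',(d*1e3).round(1),'rz',None if psi is None else -((psi-y+180)%360-180),'F',np.round(s['contact_force'],1),'w',round(s['width']*1e3,1),'gf',round(s['gripper_force'],1),'t',round(s['clock'],2))
E
python3 - <<'E'
from h import *
print(np.array(manip.get_image('wrist')['mount']).round(4).tolist())
goto([.52,-.17,.40],190)
E
```

```text
[[-0.0011, 0.9644, 0.2644, 0.067], [1.0, 0.001, 0.0004, 0.0003], [0.0001, 0.2644, -0.9644, -0.1233], [0.0, 0.0, 0.0, 1.0]]
pos [ 0.2152 -0.5328  0.2494] yaw 21.99 tilt [-4.0e-04  1.3e-03 -1.0e+00] d_mm [ 418.5 -222.5 -150.3] rz -168.01039037925875 F [ 0.4  0.6 -0.5] w 85.4 gf 0.0 t 0.15
```

```bash
python3 -m pendant '[{"dz":-0.034},{"dz":-0.034},{"dz":-0.034},{"dz":-0.034},{"dz":-0.034},{"dx":0.0332,"dy":-0.0145},{"dx":0.0332,"dy":-0.0145},{"dx":0.0332,"dy":-0.0145},{"dx":0.0332,"dy":-0.0145},{"dx":0.0332,"dy":-0.0145},{"dx":0.0332,"dy":-0.0145},{"dx":0.0332,"dy":-0.0145}]' && python3 -m pendant '[{"dx":0.0332,"dy":-0.0145},{"dx":0.0332,"dy":-0.0145},{"dx":0.0332,"dy":-0.0145},{"dx":0.0332,"dy":-0.0145},{"dx":0.0332,"dy":-0.0145},{"dx":0.0332,"dy":-0.0145},{"dx":0.0332,"dy":-0.0145},{"rz":-7},{"rz":-7},{"rz":-7},{"rz":-7},{"rz":-7}]' && python3 -m pendant '[{"rz":-7},{"rz":-7},{"rz":-7},{"rz":-7},{"rz":-7},{"rz":-7},{"rz":-7},{"rz":-7},{"rz":-7},{"rz":-7},{"rz":-7},{"rz":-7}]' && python3 -m pendant '[{"rz":-7},{"rz":-7},{"rz":-7},{"rz":-7},{"rz":-7},{"rz":-7},{"rz":-7},{"hand":0.05},{"hand":0.05},{}]'
python3 - <<'E'
from h import *
goto([.57,-.17,.42],190)
c=cam('wrist'); save(c,'w1'); np.save('pics/w1.npy',c,allow_pickle=True); print(c['K'].tolist(),c['P'])
E
```

```text
pos [ 0.2152 -0.5328  0.2494] yaw 21.99 tilt [-4.0e-04  1.3e-03 -1.0e+00] d_mm [ 464.9 -203.8 -170.3] rz -168.01039037925875 F [ 0.4  0.6 -0.5] w 85.4 gf 0.0 t 0.15
[[290.1954266800345, 0.0, 313.80562347970414], [0.0, 290.1954266800345, 201.43078198597047], [0.0, 0.0, 1.0]] [ 0.27744254 -0.50818735  0.37269246]invalid input
```

View pics/w1.png

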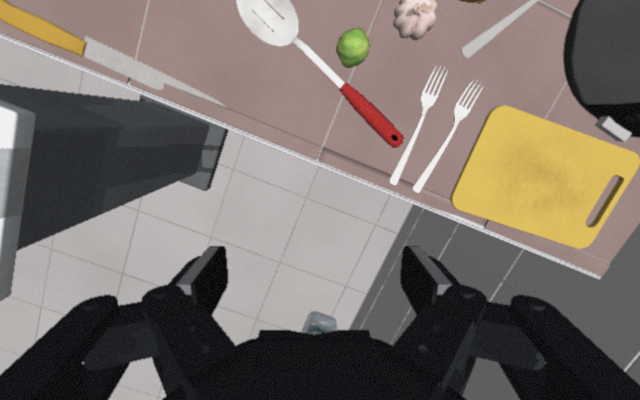

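The move was refused (view shows the counter by the cart, cutting board at (545,175), not the rack). Probably every field is needed; testing one row.

```bash
python3 -m pendant '[{"dz":-0.03,"hand":0.085}]'; python3 -m pendant '[{"dx":0,"dy":0,"dz":-0.034,"rx":0,"ry":0,"rz":0,"hand":0.085}]'
```

```text
clock: 0.28
position: [0.2142, -0.5292, 0.2774]
ee_rot: [-0.008, 0.982, 0.191, -0.001]
contact_force: [0.6, -0.1, -1.5]
width: 0.0848
gripper_force: 0.0invalid input
```

```bash
for i in 1; do python3 -m pendant '[{"dz":-0.034}]'; echo; python3 -m pendant '[{"dz":-0.034,"hand":0.085}]';echo; python3 -m pendant '[{"dz":-0.034,"rx":0.0,"hand":0.085},{"dz":-0.034,"hand":0.085}]';  done
```

```text
invalid input
invalid input
invalid input
```

```bash
python3 -m pendant '[{"dz":-0.03,"hand":0.085}]'
```

```text
invalid input
```

```bash
python3 -m pendant '[{"dx":0.0,"dy":0.0,"dz":-0.03,"rx":0.0,"ry":0.0,"rz":0.0,"hand":0.085}]' 20
```

```text
clock: 0.37
position: [0.215, -0.532, 0.3129]
ee_rot: [-0.003, 0.982, 0.191, -0.0]
contact_force: [1.2, -1.1, 0.3]
width: 0.0848
gripper_force: 0.0
```

```bash
python3 -m pendant '[{"dz":-0.03}]' 20
```

```text
invalid input
```

```bash
python3 -m pendant '[{"dx":0.0,"dy":0.0,"dz":-0.03,"rx":0.0,"ry":0.0,"rz":0.0,"hand":0.085}]'
```

```text
clock: 0.45
position: [0.2152, -0.5328, 0.3446]
ee_rot: [-0.001, 0.982, 0.191, -0.0]
contact_force: [0.2, -1.0, -0.1]
width: 0.0848
gripper_force: 0.0
```

```bash
python3 -m pendant '[{"dx":0.033,"dy":-0.0145,"hand":0.06},{"dx":0.033,"dy":-0.0145}]' 20
```

```text
invalid input
```

Every row needs all seven keys. Moving to the viewing pose.

```bash
python3 -m pendant '[{"dx":0,"dy":0,"dz":-0.037,"rx":0,"ry":0,"rz":0,"hand":0.05},{"dx":0,"dy":0,"dz":-0.037,"rx":0,"ry":0,"rz":0,"hand":0.05},{"dx":0.0332,"dy":-0.0145,"dz":0,"rx":0,"ry":0,"rz":0,"hand":0.05},{"dx":0.0332,"dy":-0.0145,"dz":0,"rx":0,"ry":0,"rz":0,"hand":0.05},{"dx":0.0332,"dy":-0.0145,"dz":0,"rx":0,"ry":0,"rz":0,"hand":0.05},{"dx":0.0332,"dy":-0.0145,"dz":0,"rx":0,"ry":0,"rz":0,"hand":0.05},{"dx":0.0332,"dy":-0.0145,"dz":0,"rx":0,"ry":0,"rz":0,"hand":0.05},{"dx":0.0332,"dy":-0.0145,"dz":0,"rx":0,"ry":0,"rz":0,"hand":0.05},{"dx":0.0332,"dy":-0.0145,"dz":0,"rx":0,"ry":0,"rz":0,"hand":0.05},{"dx":0.0332,"dy":-0.0145,"dz":0,"rx":0,"ry":0,"rz":0,"hand":0.05},{"dx":0.0332,"dy":-0.0145,"dz":0,"rx":0,"ry":0,"rz":0,"hand":0.05},{"dx":0.0332,"dy":-0.0145,"dz":0,"rx":0,"ry":0,"rz":0,"hand":0.05}]'
python3 -m pendant '[{"dx":0.0332,"dy":-0.0145,"dz":0,"rx":0,"ry":0,"rz":0,"hand":0.05},{"dx":0.0332,"dy":-0.0145,"dz":0,"rx":0,"ry":0,"rz":0,"hand":0.05},{"dx":0.0332,"dy":-0.0145,"dz":0,"rx":0,"ry":0,"rz":0,"hand":0.05},{"dx":0.0332,"dy":-0.0145,"dz":0,"rx":0,"ry":0,"rz":0,"hand":0.05},{"dx":0,"dy":0,"dz":0,"rx":0,"ry":0,"rz":-7,"hand":0.05},{"dx":0,"dy":0,"dz":0,"rx":0,"ry":0,"rz":-7,"hand":0.05},{"dx":0,"dy":0,"dz":0,"rx":0,"ry":0,"rz":-7,"hand":0.05},{"dx":0,"dy":0,"dz":0,"rx":0,"ry":0,"rz":-7,"hand":0.05},{"dx":0,"dy":0,"dz":0,"rx":0,"ry":0,"rz":-7,"hand":0.05},{"dx":0,"dy":0,"dz":0,"rx":0,"ry":0,"rz":-7,"hand":0.05},{"dx":0,"dy":0,"dz":0,"rx":0,"ry":0,"rz":-7,"hand":0.05},{"dx":0,"dy":0,"dz":0,"rx":0,"ry":0,"rz":-7,"hand":0.05}]'
python3 -c "
from h import *
goto([.57,-.17,.42],190); print(manip.get_state()['qpos'].round(3))"
```

```text
clock: 1.45
position: [0.4697, -0.2728, 0.4179]
ee_rot: [0.0, 0.982, 0.191, -0.0]
contact_force: [-0.0, -0.8, -0.2]
width: 0.0501
gripper_force: 0.0
clock: 2.45
position: [0.5702, -0.1708, 0.4177]
ee_rot: [-0.0, 0.775, 0.632, -0.0]
contact_force: [-0.5, 0.3, -0.2]
width: 0.0503
gripper_force: 0.0
pos [ 0.5702 -0.1708  0.4177] yaw 78.34 tilt [-6.e-04  2.e-04 -1.e+00] d_mm [ 0.8 -0.4 -2.3] rz -111.66234117786553 F [-0.5  0.3 -0.2] w 50.3 gf 0.0 t 2.45
[-0.408  0.267  1.115 -0.     1.759 -0.204]
```

```bash
python3 -m pendant '[{"dx":0,"dy":0,"dz":0,"rx":0,"ry":0,"rz":-7,"hand":0.05},{"dx":0,"dy":0,"dz":0,"rx":0,"ry":0,"rz":-7,"hand":0.05},{"dx":0,"dy":0,"dz":0,"rx":0,"ry":0,"rz":-7,"hand":0.05},{"dx":0,"dy":0,"dz":0,"rx":0,"ry":0,"rz":-7,"hand":0.05},{"dx":0,"dy":0,"dz":0,"rx":0,"ry":0,"rz":-7,"hand":0.05},{"dx":0,"dy":0,"dz":0,"rx":0,"ry":0,"rz":-7,"hand":0.05},{"dx":0,"dy":0,"dz":0,"rx":0,"ry":0,"rz":-7,"hand":0.05},{"dx":0,"dy":0,"dz":0,"rx":0,"ry":0,"rz":-7,"hand":0.05},{"dx":0,"dy":0,"dz":0,"rx":0,"ry":0,"rz":-7,"hand":0.05},{"dx":0,"dy":0,"dz":0,"rx":0,"ry":0,"rz":-7,"hand":0.05},{"dx":0,"dy":0,"dz":0,"rx":0,"ry":0,"rz":-7,"hand":0.05},{"dx":0,"dy":0,"dz":0,"rx":0,"ry":0,"rz":-7,"hand":0.05}]'
python3 -m pendant '[{"dx":0,"dy":0,"dz":0,"rx":0,"ry":0,"rz":-7,"hand":0.05},{"dx":0,"dy":0,"dz":0,"rx":0,"ry":0,"rz":-7,"hand":0.05},{"dx":0,"dy":0,"dz":0,"rx":0,"ry":0,"rz":-7,"hand":0.05},{"dx":0,"dy":0,"dz":0,"rx":0,"ry":0,"rz":-6,"hand":0.05},{"dx":0,"dy":0,"dz":0,"rx":0,"ry":0,"rz":0,"hand":0.05},{"dx":0,"dy":0,"dz":0,"rx":0,"ry":0,"rz":0,"hand":0.05}]'
python3 - <<'E'
from h import *
goto([.57,-.17,.42],190)
c=cam('wrist'); save(c,'w2'); np.save('pics/w2.npy',c,allow_pickle=True); print(c['P'])
E
```

```text
clock: 3.45
position: [0.5702, -0.1709, 0.4177]
ee_rot: [-0.0, 0.154, 0.988, 0.0]
contact_force: [-0.6, 0.4, 0.5]
width: 0.0497
gripper_force: 0.0
clock: 3.95
position: [0.5702, -0.1709, 0.4178]
ee_rot: [-0.0, -0.077, 0.997, 0.0]
contact_force: [-0.1, 0.4, -0.5]
width: 0.0503
gripper_force: 0.0
pos [ 0.5702 -0.1709  0.4178] yaw -171.17 tilt [-4.e-04  1.e-04 -1.e+00] d_mm [ 0.1  0.9 -2.2] rz -1.1650787452516624 F [-0.1  0.4 -0.5] w 50.3 gf 0.0 t 3.95
[ 0.50451139 -0.18137966  0.54113391]
```

View pics/w2.png

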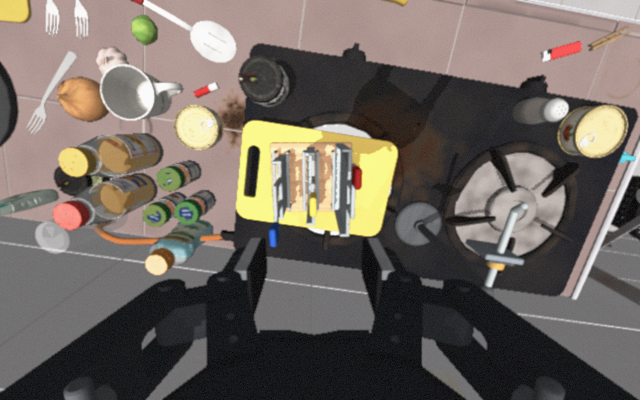

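Wrist view: covers line up nearly vertical in the picture (x≈280, 312, 345), tabs red (357,177), yellow (313,208), blue (273,235); hook arm tip (518,207), plate (495,257), base (418,224).

```bash
cat > tabs.py <<'E'
from h import *
rng={'red':((0,120,60),(6,255,255)),'yellow':((22,120,90),(34,255,255)),'blue':((105,110,60),(125,255,255))}
def tab(c,k,x0,x1,y0,y1,A=15):
    hsv=cv2.cvtColor(c['f'],cv2.COLOR_RGB2HSV); lo,hi=rng[k]; m=cv2.inRange(hsv,lo,hi)
    if k=='red': m|=cv2.inRange(hsv,(174,120,60),(180,255,255))
    z=np.zeros_like(m); z[y0:y1,x0:x1]=m[y0:y1,x0:x1]
    n,l,st,ce=cv2.connectedComponentsWithStats(z); i=1+np.argmax(st[1:,4])
    return st[i],ce[i],np.argwhere(l==i)[:,::-1]
E
python3 - <<'E'
from tabs import *
W=np.load('pics/w2.npy',allow_pickle=True).item()
S=np.load('pics/scene.npy',allow_pickle=True).item()
T=np.load('pics/top.npy',allow_pickle=True).item()
for k,b,sc,tp in(('red',(345,370,160,195),(393.3,148.8),(376.6,210.6)),('yellow',(307,319,192,222),(395.6,136.4),(390.3,198.3)),('blue',(262,285,220,250),(395.3,124.6),(403.5,182.7))):
    st,ce,p=tab(W,k,*b); print(k,st,ce.round(1),'minrect',cv2.minAreaRect(p.astype(np.float32)))
    print(' scene',tri(W,ce,S,sc)[0].round(4),tri(W,ce,S,sc)[1].round(4),'top',tri(W,ce,T,tp)[0].round(4))
print('tip',tri(W,(518,207),S,(330,176)),tri(W,(518,207),T,(313.6,209)))
f=W['f']; a=cv2.resize(f[130:250,230:380],None,fx=4,fy=4,interpolation=cv2.INTER_CUBIC)[:, :, ::-1]; b=cv2.resize(f[185:305,460:545],None,fx=4,fy=4,interpolation=cv2.INTER_CUBIC)[:,:,::-1]
b=cv2.resize(f[185:305,470:520+5],None,fx=4,fy=4,interpolation=cv2.INTER_CUBIC)[:,:,::-1]
cv2.imwrite('pics/w2c.png',np.hstack([a[:,:575],b]))
E
```

```text
red [352 166   9  23 174] [356.1 177. ] minrect ((356.0, 177.0), (22.0, 8.0), 90.0)
 scene [ 0.5531 -0.1286  0.2401] 0.001 top [ 0.5529 -0.1294  0.2432]
yellow [309 193  10  29 182] [313.2 206.6] minrect ((313.5, 207.0), (28.0, 9.0), 90.0)
 scene [ 0.593  -0.1687  0.233 ] 0.0016 top [ 0.5908 -0.1684  0.2414]
blue [268 223  11  25 217] [273.3 234.9] minrect ((273.0, 235.0), (24.0, 10.0), 90.0)
 scene [ 0.6383 -0.2087  0.2224] 0.0005 top [ 0.6432 -0.2105  0.2112]
tip (array([0.55757518, 0.04690822, 0.24592062]), np.float64(0.0009722593636099937)) (array([0.55512367, 0.04735374, 0.24452704]), np.float64(0.0044824467002860325))
```

View pics/w2c.png

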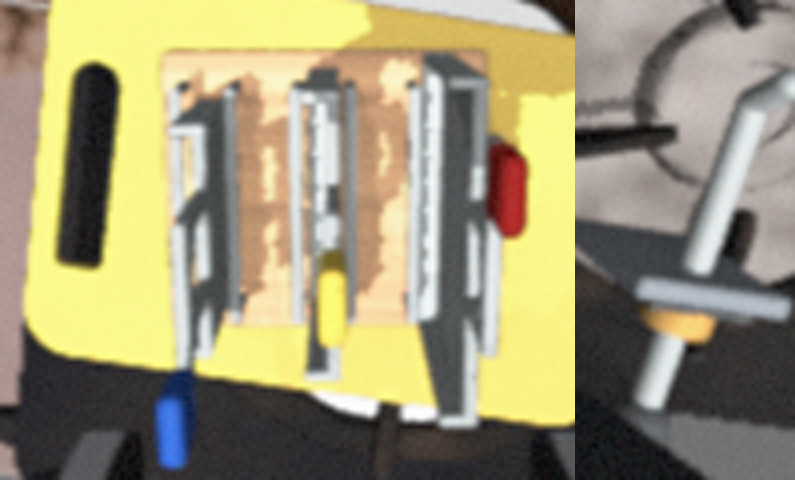

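Crop: rack base and hoops run vertical, so tool yaw ≈ rack yaw; tab top centres at ≈ px (358,177), (313.3,207.5), (273,238).

Run:
```python
from tabs import *
W=np.load('pics/w2.npy',allow_pickle=True).item()
S=np.load('pics/scene.npy',allow_pickle=True).item()
P=[plane(W,u,z) for u,z in(((357.8,177),.254),((313.3,207.5),.246),((273,238.2),.238))]
print([p.round(4) for p in P]); 
# rack frame fit: offsets large (46,34), medium (0,0), small(-46,-34)
d=P[0]-P[2]; print('rack yaw',np.degrees(np.arctan2(d[1],d[0])-np.arctan2(68,92)),np.hypot(*d[:2]))
# scene tab vertical extents
for k,b in(('red',(380,405,142,158)),('yellow',(380,405,128,146)),('blue',(385,405,115,134))):
    st,ce,p=tab(S,k,*b); print(k,st,ce)
for r,z,p in(('red',.248,P[0]),('yel',.240,P[1]),('blu',.232,P[2])):
    print(r,'proj top',proj(S,[p[0],p[1],z+.006]).round(1),'foot',proj(S,[p[0],p[1],z-.024]).round(1))
goto([P[0][0],P[0][1],.30],188.8)
# post / arm geometry
u=[470+(650-575)/4,185+395/4]; v=[470+(740-575)/4,185+110/4]
a,b=plane(W,u,.24),plane(W,v,.24); print('arm near post',a,'arm bend',b,'stand yaw',np.degrees(np.arctan2(a[1]-b[1],a[0]-b[0])))
```

```text
[array([ 0.5502, -0.1296,  0.254 ]), array([ 0.5908, -0.1685,  0.246 ]), array([ 0.6356, -0.2074,  0.238 ])]
rack yaw 101.20084089711446 0.11550281603254907
red [390 143   8  13  84] [393.28571429 148.78571429]
yellow [392 131   8  13  75] [395.57333333 137.        ]
blue [393 120   6  11  49] [395.26530612 124.55102041]
red proj top [395.1 144.6] foot [394.1 154.7]
yel proj top [396.2 132.4] foot [395.3 142.3]
blu proj top [396.2 120.3] foot [395.3 130. ]
pos [ 0.5702 -0.1709  0.4178] yaw -171.16 tilt [-3.e-04  1.e-04 -1.e+00] d_mm [ 13.4  43.9 117.8] rz 0.0429626956155289 F [-0.6  0.4 -0.1] w 50.1 gf 0.0 t 4.0
arm near post [0.65323173 0.04868465 0.24      ] arm bend [0.56533324 0.0458953  0.24      ] stand yaw 1.8175996003371189
```

```bash
python3 -m pendant '[{"dx":0.0034,"dy":0.011,"dz":0.026,"rx":0,"ry":0,"rz":0,"hand":0.035},{"dx":0.0033,"dy":0.011,"dz":0.026,"rx":0,"ry":0,"rz":0,"hand":0.035},{"dx":0.0033,"dy":0.011,"dz":0.026,"rx":0,"ry":0,"rz":0,"hand":0.035},{"dx":0.0033,"dy":0.011,"dz":0.026,"rx":0,"ry":0,"rz":0,"hand":0.035},{"dx":0,"dy":0,"dz":0,"rx":0,"ry":0,"rz":0,"hand":0.035},{"dx":0,"dy":0,"dz":0,"rx":0,"ry":0,"rz":0,"hand":0.035}]'
python3 - <<'E'
from tabs import *
c=cam('wrist'); np.save('pics/w3.npy',c,allow_pickle=True); save(c,'w3')
W=np.load('pics/w2.npy',allow_pickle=True).item()
goto([.5502,-.1296,.3])
for k,b,z in(('red',(250,500,100,395),.254),('yellow',(200,320,100,395),.246),('blue',(100,320,100,395),.238)):
    try:
        hsv=cv2.cvtColor(c['f'],cv2.COLOR_RGB2HSV)
        st,ce,p=tab(c,k,*b); print(k,st,ce.round(1),plane(c,ce,z).round(4),cv2.minAreaRect(p.astype(np.float32)))
        V=hsv[...,2][p[:,1],p[:,0]]; t=p[V>np.percentile(V,40)]; print(np.percentile(V,[10,30,50,70,90]),t.mean(0).round(1),t.min(0),t.max(0))
    except Exception as e: print(k,e)
g=cv2.cvtColor(c['f'],cv2.COLOR_RGB2GRAY)
L=cv2.createLineSegmentDetector().detect(g)[0][:,0]
for l in L:
    if np.hypot(l[2]-l[0],l[3]-l[1])>45 and abs(l[2]-l[0])<.15*abs(l[3]-l[1]): print(l.round(1))
E
```

```text
clock: 4.5
position: [0.5497, -0.1292, 0.3134]
ee_rot: [-0.001, -0.078, 0.997, 0.0]
contact_force: [-0.3, -0.6, 0.8]
width: 0.035
gripper_force: 0.0
pos [ 0.5511 -0.1301  0.3151] yaw -171.05 tilt [ 0.0017 -0.0013 -1.    ] d_mm [ 0.8  0.6 15.1] rz None F [0.3 0.2 0.6] w 34.9 gf 0.0 t 4.55
red [309 205  11  38 364] [314.3 224.5] [ 0.5489 -0.1293  0.254 ] ((314.0, 223.5), (37.0, 10.0), 90.0)
[ 92. 137. 165. 178. 235.] [314.2 230.5] [309 216] [319 242]
yellow [200 131 120  28 367] [266.9 142.9] [ 0.5013 -0.1677  0.246 ] ((259.75, 143.74998474121094), (121.78812408447266, 10.982503890991211), 11.309932708740234)
[140.2 206.  216.  241.  249. ] [266.7 143.1] [200 132] [319 158]
blue [121 238  16  10  53] [128.8 243.2] [ 0.5903 -0.2617  0.238 ] ((128.3529510498047, 243.08824157714844), (15.764815330505371, 7.276068687438965), 14.03624439239502)
[104.  109.  113.  124.  127.8] [129.2 243.2] [123 238] [135 247]
[280.  195.6 280.2 261.9]
[212.2 168.1 208.4 223.1]
[193.9 222.  197.  166.7]
[189.7 139.2 185.1 238.2]
[239.4 176.9 243.9 239.2]
[245.4 176.8 248.6 229.4]
```

View pics/w3.png

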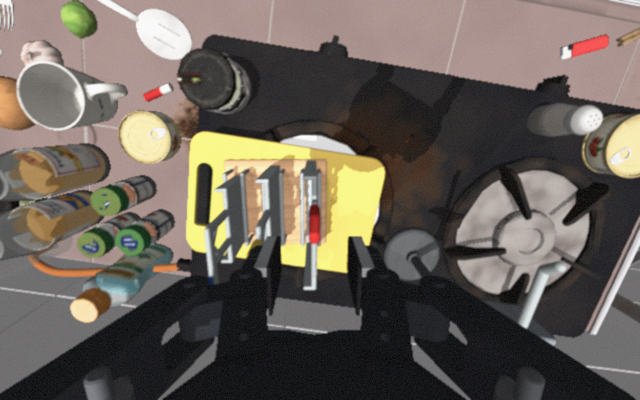

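w3: large cover directly beneath the hand, plate vertical at x≈312 from row 163 to 290, red tab top face (314,230), fingers symmetric about x≈312 – yaw well aligned; arm/hook tip near (560,267).

Run:
```python
from tabs import *
W=np.load('pics/w2.npy',allow_pickle=True).item();c=np.load('pics/w3.npy',allow_pickle=True).item()
print(plane(c,(314.2,229.5),.254),plane(c,(314.2,229.5),.250),tri(W,(357.8,177),c,(314.2,229.5)))
p=plane(c,(314.2,229.5),.254); goto([p[0],p[1],.248])
# plate direction: large's cross bar ends, plate lower edges
g=cv2.cvtColor(c['f'],cv2.COLOR_RGB2GRAY)
cv2.imwrite('pics/w3h.png',cv2.resize(c['f'][245:345,490:590],None,fx=6,fy=6,interpolation=cv2.INTER_CUBIC)[:,:,::-1])
```

```text
[ 0.55242115 -0.12879992  0.254     ] [ 0.5539129 -0.1285571  0.25     ] (array([ 0.54967256, -0.12992545,  0.2600509 ]), np.float64(0.0017559324110258587))
pos [ 0.5511 -0.1301  0.3151] yaw -171.05 tilt [ 0.0017 -0.0013 -1.    ] d_mm [-1.5  1.1 67.1] rz None F [0.3 0.2 0.6] w 34.9 gf 0.0 t 4.55
```

```bash
python3 -m pendant '[{"dx":-0.001,"dy":0.001,"dz":0.02,"rx":0,"ry":0,"rz":0,"hand":0.035},{"dx":0,"dy":0,"dz":0.02,"rx":0,"ry":0,"rz":0,"hand":0.035},{"dx":0,"dy":0,"dz":0.012,"rx":0,"ry":0,"rz":0,"hand":0.035},{"dx":0,"dy":0,"dz":0.01,"rx":0,"ry":0,"rz":0,"hand":0.035},{"dx":0,"dy":0,"dz":0.005,"rx":0,"ry":0,"rz":0,"hand":0.035},{"dx":0,"dy":0,"dz":0,"rx":0,"ry":0,"rz":0,"hand":0.035},{"dx":0,"dy":0,"dz":0,"rx":0,"ry":0,"rz":0,"hand":0.02}]' 40
python3 -m pendant '[{"dx":0,"dy":0,"dz":0,"rx":0,"ry":0,"rz":0,"hand":0.01},{"dx":0,"dy":0,"dz":0,"rx":0,"ry":0,"rz":0,"hand":0.0},{"dx":0,"dy":0,"dz":0,"rx":0,"ry":0,"rz":0,"hand":0.0},{"dx":0,"dy":0,"dz":0,"rx":0,"ry":0,"rz":0,"hand":0.0}]' 60
python3 - <<'E'
from tabs import *
goto([.6,0,.3],100)
c=cam('wrist'); np.save('pics/w4.npy',c,allow_pickle=True); save(c,'w4')
E
```

```text
clock: 5.13
position: [0.552, -0.129, 0.2481]
ee_rot: [0.001, -0.078, 0.997, -0.001]
contact_force: [0.3, 0.4, 0.0]
width: 0.0241
gripper_force: 0.0
clock: 5.47
position: [0.5518, -0.1287, 0.2484]
ee_rot: [0.001, -0.078, 0.997, -0.001]
contact_force: [-0.9, -0.5, 6.3]
width: 0.0066
gripper_force: 61.9
pos [ 0.5518 -0.1287  0.2484] yaw -171.01 tilt [ 0.0026 -0.0012 -1.    ] d_mm [-67.9 119.5 -51.6] rz 88.98772980545084 F [-0.9 -0.5  6.3] w 6.6 gf 61.9 t 5.47
```

```bash
python3 -m pendant '[{"dx":0,"dy":0,"dz":-0.01,"rx":0,"ry":0,"rz":0,"hand":0.0},{"dx":0,"dy":0,"dz":-0.02,"rx":0,"ry":0,"rz":0,"hand":0.0},{"dx":0,"dy":0,"dz":-0.03,"rx":0,"ry":0,"rz":0,"hand":0.0},{"dx":0.01,"dy":0.01,"dz":0,"rx":0,"ry":0,"rz":0,"hand":0.0},{"dx":0.022,"dy":0.022,"dz":0,"rx":0,"ry":0,"rz":0,"hand":0.0},{"dx":0.025,"dy":0.025,"dz":0,"rx":0,"ry":0,"rz":0,"hand":0.0},{"dx":0.025,"dy":0.025,"dz":0,"rx":0,"ry":0,"rz":0,"hand":0.0},{"dx":0.025,"dy":0.025,"dz":0,"rx":0,"ry":0,"rz":0,"hand":0.0},{"dx":0.018,"dy":0.018,"dz":0,"rx":0,"ry":0,"rz":0,"hand":0.0},{"dx":0.008,"dy":0.008,"dz":0,"rx":0,"ry":0,"rz":0,"hand":0.0},{"dx":0,"dy":0,"dz":0,"rx":0,"ry":0,"rz":3,"hand":0.0},{"dx":0,"dy":0,"dz":0,"rx":0,"ry":0,"rz":5,"hand":0.0}]'
python3 -m pendant '[{"dx":0,"dy":0,"dz":0,"rx":0,"ry":0,"rz":7,"hand":0.0},{"dx":0,"dy":0,"dz":0,"rx":0,"ry":0,"rz":7,"hand":0.0},{"dx":0,"dy":0,"dz":0,"rx":0,"ry":0,"rz":7,"hand":0.0},{"dx":0,"dy":0,"dz":0,"rx":0,"ry":0,"rz":7,"hand":0.0},{"dx":0,"dy":0,"dz":0,"rx":0,"ry":0,"rz":7,"hand":0.0},{"dx":0,"dy":0,"dz":0,"rx":0,"ry":0,"rz":7,"hand":0.0},{"dx":0,"dy":0,"dz":0,"rx":0,"ry":0,"rz":7,"hand":0.0},{"dx":0,"dy":0,"dz":0,"rx":0,"ry":0,"rz":7,"hand":0.0},{"dx":0,"dy":0,"dz":0,"rx":0,"ry":0,"rz":7,"hand":0.0},{"dx":0,"dy":0,"dz":0,"rx":0,"ry":0,"rz":7,"hand":0.0},{"dx":0,"dy":0,"dz":0,"rx":0,"ry":0,"rz":7,"hand":0.0},{"dx":0,"dy":0,"dz":0,"rx":0,"ry":0,"rz":7,"hand":0.0}]'
python3 - <<'E'
from tabs import *
goto([.48,.081,.303],91)
E
```

```text
clock: 6.52
position: [0.3986, -0.0175, 0.3074]
ee_rot: [0.001, -0.008, 1.0, -0.0]
contact_force: [-0.5, -0.3, -2.3]
width: 0.0066
gripper_force: 60.9
clock: 7.52
position: [0.3996, -0.0182, 0.307]
ee_rot: [0.0, 0.665, 0.747, -0.0]
contact_force: [0.5, -0.6, -2.4]
width: 0.0068
gripper_force: 60.9
pos [ 0.3996 -0.0182  0.307 ] yaw 96.63 tilt [ 1.e-04 -3.e-04 -1.e+00] d_mm [89.2 91.3  4. ] rz 5.634706403009034 F [ 0.5 -0.6 -2.4] w 6.8 gf 60.9 t 7.52
```

```bash
python3 -m pendant '[{"dx":0,"dy":0,"dz":0,"rx":0,"ry":0,"rz":3.6,"hand":0.0},{"dx":0,"dy":0,"dz":0,"rx":0,"ry":0,"rz":2,"hand":0.0},{"dx":0.012,"dy":0.01,"dz":0,"rx":0,"ry":0,"rz":0,"hand":0.0},{"dx":0.025,"dy":0.021,"dz":0,"rx":0,"ry":0,"rz":0,"hand":0.0},{"dx":0.025,"dy":0.021,"dz":0,"rx":0,"ry":0,"rz":0,"hand":0.0},{"dx":0.024,"dy":0.02,"dz":0,"rx":0,"ry":0,"rz":0,"hand":0.0},{"dx":0.012,"dy":0.01,"dz":0,"rx":0,"ry":0,"rz":0,"hand":0.0},{"dx":0,"dy":0,"dz":0,"rx":0,"ry":0,"rz":0,"hand":0.0},{"dx":0,"dy":0,"dz":0,"rx":0,"ry":0,"rz":0,"hand":0.0}]'
python3 - <<'E'
from tabs import *
goto([.48,.081,.303],91)
c=cam('wrist'); np.save('pics/w5.npy',c,allow_pickle=True); save(c,'w5')
s=cam('scene'); np.save('pics/s5.npy',s,allow_pickle=True); save(s,'s5')
a=c['f'][100:400]; b=cv2.resize(s['f'][120:260,250:410],None,fx=1.875,fy=1.875,interpolation=cv2.INTER_CUBIC)
b=b[:262]
o=np.zeros((300+262,640,3),np.uint8); o[:300]=a; o[300:,:300]=b
t=cam('top'); np.save('pics/t5.npy',t,allow_pickle=True); tt=cv2.resize(t['f'][160:247,270:380],None,fx=3,fy=3,interpolation=cv2.INTER_CUBIC); o[300:300+261,305:635]=tt
cv2.imwrite('pics/m5.png',o[:,:,::-1])
E
```

```text
clock: 8.27
position: [0.4793, 0.0824, 0.3064]
ee_rot: [-0.0, 0.698, 0.716, -0.001]
contact_force: [-0.2, -0.2, -2.5]
width: 0.007
gripper_force: 60.9
pos [0.4793 0.0824 0.3064] yaw 91.48 tilt [-1.2e-03 -8.0e-04 -1.0e+00] d_mm [-1.4  0.7  3.4] rz 0.4762671940836185 F [-0.2 -0.2 -2.5] w 7.0 gf 60.9 t 8.27
```

View pics/m5.png

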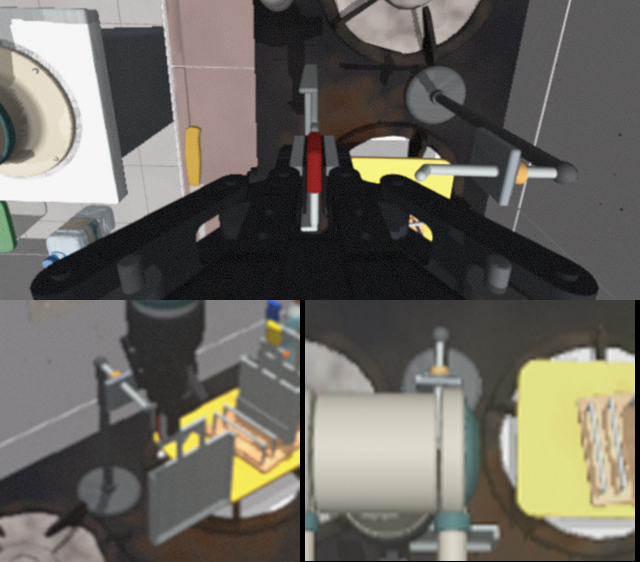

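m5: wrist view shows red tab gripped at (314,263), hook tip at (423,273), arm level to stop plate (505,268) and post top (567,273); the cover hangs plumb in scene view. Measuring the arm's centreline and the base circle.

Run:
```python
from tabs import *
c=np.load('pics/w5.npy',allow_pickle=True).item(); g=cv2.cvtColor(c['f'],cv2.COLOR_RGB2GRAY).astype(float)
for x in list(range(416,496,6))+[533,539,545,551,557,562,567,572]:
    col=g[255:292,x]; r=np.arange(255,292); i=np.where(col>125)[0]; print(x,(r[i].min(),r[i].max()) if len(i) else None, col.round(0).astype(int)[8:28].tolist())
print(g[273,408:440:1].astype(int).tolist())
```

```text
416 (np.int64(259), np.int64(281)) [233, 233, 233, 232, 232, 232, 226, 191, 137, 101, 99, 112, 120, 131, 138, 153, 181, 193, 162, 84]
422 (np.int64(259), np.int64(284)) [226, 185, 120, 76, 69, 73, 83, 92, 111, 146, 172, 187, 209, 223, 223, 222, 214, 212, 221, 230]
428 (np.int64(255), np.int64(287)) [181, 115, 100, 113, 128, 138, 145, 152, 157, 163, 168, 176, 198, 220, 227, 231, 231, 232, 230, 231]
434 (np.int64(255), np.int64(290)) [200, 126, 126, 160, 180, 198, 214, 223, 223, 218, 206, 215, 226, 231, 232, 229, 230, 229, 232, 229]
440 (np.int64(257), np.int64(291)) [215, 136, 121, 152, 179, 197, 211, 220, 223, 218, 211, 211, 223, 229, 231, 230, 230, 231, 230, 231]
446 (np.int64(261), np.int64(291)) [216, 148, 118, 147, 176, 195, 210, 220, 222, 221, 212, 206, 218, 229, 232, 232, 231, 231, 233, 233]
452 (np.int64(266), np.int64(285)) [54, 72, 108, 140, 169, 192, 207, 219, 223, 221, 212, 205, 216, 227, 228, 224, 220, 210, 189, 168]
458 (np.int64(266), np.int64(275)) [46, 68, 105, 136, 168, 192, 202, 217, 222, 222, 216, 191, 144, 78, 48, 50, 50, 57, 55, 56]
464 (np.int64(266), np.int64(2
[... 1073 characters left out ...]
0, 219, 204, 162, 107, 91, 89, 93, 91]
551 (np.int64(269), np.int64(277)) [32, 31, 30, 46, 79, 116, 150, 174, 195, 208, 215, 220, 218, 206, 175, 114, 86, 85, 88, 92]
557 None [40, 31, 41, 41, 42, 50, 52, 70, 85, 102, 114, 111, 101, 81, 70, 62, 61, 63, 62, 60]
562 None [38, 49, 50, 59, 58, 65, 72, 70, 74, 78, 79, 81, 82, 84, 84, 86, 84, 86, 77, 80]
567 None [45, 57, 59, 71, 69, 77, 80, 80, 86, 89, 92, 101, 99, 101, 102, 100, 100, 97, 95, 96]
572 None [85, 70, 58, 63, 74, 82, 87, 88, 89, 95, 97, 101, 99, 107, 103, 104, 106, 102, 98, 85]
[231, 231, 232, 230, 233, 229, 194, 127, 99, 115, 137, 149, 161, 171, 172, 167, 162, 157, 157, 164, 168, 172, 186, 204, 205, 206, 206, 209, 211, 212, 208, 209]
```

Run:
```python
from tabs import *
c=np.load('pics/w5.npy',allow_pickle=True).item();S=np.load('pics/scene.npy',allow_pickle=True).item()
W=np.load('pics/w2.npy',allow_pickle=True).item()
for dz in(0,-.003):
    a=plane(c,(458,270),.24+dz); b=plane(c,(545,272.1),.24+dz); t=plane(c,(421.5,272.3),.25+dz); p=plane(c,(567,273),.242+dz)
    print(a.round(4),b.round(4),'tip',t.round(4),'post',p.round(4),'yaw',np.degrees(np.arctan2(b[1]-a[1],b[0]-a[0])), np.hypot(*(p-t)[:2]))
    print('stop front',plane(c,(500,262),.252+dz),plane(c,(497,268),.24+dz))
print('tipz',tri(c,(421.5,272.3),S,(330,176)),tri(c,(421.5,272.3),W,(518,207)))
print('eye now est', pose()[1]-[0,.034,.044])
```

```text
[0.5849 0.048  0.24  ] [0.6487 0.0478 0.24  ] tip [0.5543 0.051  0.25  ] post [0.6631 0.0485 0.242 ] yaw -0.17727745791822175 0.10880922629223062
stop front [0.60558139 0.06104663 0.252     ] [0.61295584 0.05028612 0.24      ]
[0.5866 0.0464 0.237 ] [0.6514 0.0462 0.237 ] tip [0.5556 0.0493 0.247 ] post [0.6661 0.0469 0.239 ] yaw -0.1772774579182083 0.11049228481758572
stop front [0.6077357  0.05956081 0.249     ] [0.6150905  0.04872413 0.237     ]
tipz (array([0.55439293, 0.05019582, 0.24993597]), np.float64(0.0013198142410085886)) (array([0.55715485, 0.04778167, 0.24414221]), np.float64(0.0006332846293704813))
eye now est [0.47815369 0.04741039 0.26286377]
```

Run:
```python
from tabs import *
c=np.load('pics/w5.npy',allow_pickle=True).item(); s,p,M=pose()
st,ce,q=tab(c,'red',295,335,220,320); print(st,ce)
V=cv2.cvtColor(c['f'],cv2.COLOR_RGB2HSV)[...,2]
print(V[225:300:2,314].tolist())
for o in(.011,-.011):
    for dz in(.006,-.024): print(o,dz,proj(c,p+M@[o,0,-dz]).round(1))
# cover bar top: ends of cross bar/plate top edges in same plane
L=cv2.createLineSegmentDetector().detect(cv2.cvtColor(c['f'],cv2.COLOR_RGB2GRAY))[0][:,0]
for l in L:
    if 280<l[0]<345 and 150<l[1]<350 and np.hypot(l[2]-l[0],l[3]-l[1])>15: print(l.round(1))
```

```text
[306 232  16  61 878] [313.99202733 262.92027335]
[85, 102, 129, 109, 88, 91, 91, 88, 95, 92, 96, 92, 95, 109, 134, 140, 144, 146, 145, 148, 146, 150, 149, 151, 148, 149, 147, 143, 145, 146, 146, 147, 148, 142, 171, 228, 225, 225]
0.011 0.006 [310.9 255.2]
0.011 -0.024 [311.5 230.6]
-0.011 0.006 [310.9 298.9]
-0.011 -0.024 [311.5 267.4]
[300.8 330.6 319.5 331.8]
[301.4 306.9 300.1 328.2]
[316.8 329.3 318.3 290.5]
[308.9 294.2 310.8 324.4]
[304.2 193.1 304.7 233.1]
[323.6 234.4 325.8 273.1]
[301.7 273.1 303.6 236.8]
[305.1 159.3 298.4 189.7]
[309.2 229.4 309.6 193.1]
[317.2 229.4 316.5 165.6]
[338.5 264.5 333.6 235.8]
[293.8 236.8 288.8 264.5]
[307.  239.4 306.7 293.1]
[320.7 289.4 320.5 236.9]
[340.6 162.4 375.6 164.9]
```

```bash
python3 -m pendant '[{"dx":0,"dy":0,"dz":0.0045,"rx":0,"ry":0,"rz":1.5,"hand":0.0},{"dx":-0.001,"dy":0.01,"dz":0,"rx":0,"ry":0,"rz":0,"hand":0.0},{"dx":0,"dy":0.02,"dz":0,"rx":0,"ry":0,"rz":0,"hand":0.0},{"dx":0,"dy":0.02,"dz":0,"rx":0,"ry":0,"rz":0,"hand":0.0},{"dx":0,"dy":0.01,"dz":0,"rx":0,"ry":0,"rz":0,"hand":0.0},{"dx":0,"dy":0,"dz":0,"rx":0,"ry":0,"rz":0,"hand":0.0},{"dx":0,"dy":0,"dz":0,"rx":0,"ry":0,"rz":0,"hand":0.0}]'
python3 - <<'E'
from tabs import *
goto([.58,.0815,.302],90)
c=cam('wrist'); np.save('pics/w6.npy',c,allow_pickle=True)
st,ce,q=tab(c,'red',295,335,220,320); print(st,ce)
g=cv2.cvtColor(c['f'],cv2.COLOR_RGB2GRAY).astype(int)
for x in(400,420,440,460,480): print(x,g[255:290,x].tolist())
cv2.imwrite('pics/w6.png',c['f'][130:400,200:600,::-1])
E
```

```text
clock: 9.0
position: [0.5383, 0.0805, 0.3021]
ee_rot: [-0.001, 0.708, 0.706, -0.001]
contact_force: [-0.7, 0.2, -2.1]
width: 0.0068
gripper_force: 60.9
pos [0.5383 0.0805 0.3021] yaw 89.86 tilt [-1.8e-03 -2.0e-04 -1.0e+00] d_mm [ 1.1 41.7  0. ] rz -0.14112266324281109 F [-0.7  0.2 -2.1] w 6.8 gf 60.9 t 9.0
[306 232  16  61 906] [313.66666667 262.7781457 ]
400 [140, 149, 217, 240, 242, 237, 171, 126, 162, 194, 217, 230, 240, 243, 239, 234, 227, 229, 238, 209, 102, 26, 16, 32, 23, 30, 29, 40, 40, 38, 39, 30, 27, 23, 24]
420 [58, 63, 60, 59, 59, 59, 63, 73, 88, 107, 116, 130, 137, 142, 132, 121, 98, 77, 58, 59, 60, 58, 53, 61, 63, 61, 58, 56, 49, 30, 29, 23, 26, 28, 35]
440 [97, 106, 119, 128, 142, 158, 167, 177, 185, 193, 203, 209, 213, 217, 219, 220, 221, 221, 219, 219, 216, 213, 209, 199, 168, 97, 50, 46, 43, 42, 39, 43, 47, 46, 51]
460 [43, 45, 45, 44, 44, 49, 73, 115, 153, 187, 211, 226, 234, 237, 238, 235, 229, 194, 102, 43, 44, 40, 43, 37, 46, 59, 62, 58, 59, 62, 59, 70, 90, 92, 98]
480 [38, 34, 37, 35, 38, 40, 46, 68, 103, 141, 182, 209, 224, 230, 229, 216, 183, 127, 73, 63, 79, 90, 103, 106, 102, 103, 105, 103, 101, 102, 101, 103, 102, 103, 101]
```

Run:
```python
from tabs import *
c=np.load('pics/w6.npy',allow_pickle=True).item()
print(plane(c,(400,268),.24),plane(c,(460,267.3),.24),plane(c,(480,267.6),.24),pose()[1])
```

```text
[0.59915399 0.04734586 0.24      ] [0.6415663  0.04774213 0.24      ] [0.65577742 0.04745078 0.24      ] [0.53770303 0.08070211 0.30224353]
```

```bash
python3 -m pendant '[{"dx":0.0005,"dy":0.01,"dz":0,"rx":0,"ry":0,"rz":0,"hand":0.0},{"dx":0,"dy":0.01,"dz":0,"rx":0,"ry":0,"rz":0,"hand":0.0},{"dx":0,"dy":0,"dz":0,"rx":0,"ry":0,"rz":0,"hand":0.0}]'
```

```text
clock: 9.3
position: [0.5607, 0.0814, 0.3026]
ee_rot: [0.001, 0.708, 0.706, 0.001]
contact_force: [0.9, -0.5, -2.3]
width: 0.0066
gripper_force: 60.9
```

```bash
python3 -m pendant '[{"dx":0,"dy":0.01,"dz":0,"rx":0,"ry":0,"rz":0,"hand":0.0},{"dx":0,"dy":0.012,"dz":0,"rx":0,"ry":0,"rz":0,"hand":0.0},{"dx":0,"dy":0,"dz":0.005,"rx":0,"ry":0,"rz":0,"hand":0.0},{"dx":0,"dy":0,"dz":0.004,"rx":0,"ry":0,"rz":0,"hand":0.0},{"dx":0,"dy":0,"dz":0.001,"rx":0,"ry":0,"rz":0,"hand":0.0},{"dx":0,"dy":0,"dz":0,"rx":0,"ry":0,"rz":0,"hand":0.0}]'; python3 -m pendant '[{"dx":0,"dy":0,"dz":0.002,"rx":0,"ry":0,"rz":0,"hand":0.0},{"dx":0,"dy":0,"dz":0,"rx":0,"ry":0,"rz":0,"hand":0.0}]';python3 -m pendant '[{"dx":0,"dy":0,"dz":0.001,"rx":0,"ry":0,"rz":0,"hand":0.0},{"dx":0,"dy":0,"dz":0,"rx":0,"ry":0,"rz":0,"hand":0.0}]'
```

```text
clock: 9.8
position: [0.5796, 0.0815, 0.2916]
ee_rot: [-0.001, 0.708, 0.706, -0.001]
contact_force: [-1.2, -1.3, -0.5]
width: 0.007
gripper_force: 60.9
clock: 9.97
position: [0.58, 0.0815, 0.2903]
ee_rot: [-0.0, 0.708, 0.706, -0.0]
contact_force: [-1.0, -0.5, -2.4]
width: 0.0067
gripper_force: 60.9
clock: 10.13
position: [0.5804, 0.0815, 0.2896]
ee_rot: [0.0, 0.708, 0.706, 0.0]
contact_force: [-0.0, -0.0, -3.0]
width: 0.0067
gripper_force: 60.9
```

```bash
for r in 1; do python3 -m pendant '[{"dx":0,"dy":0,"dz":0.0015,"rx":0,"ry":0,"rz":0,"hand":0.0},{"dx":0,"dy":0,"dz":0,"rx":0,"ry":0,"rz":0,"hand":0.0}]'; python3 -m pendant '[{"dx":0,"dy":0,"dz":0.0015,"rx":0,"ry":0,"rz":0,"hand":0.0},{"dx":0,"dy":0,"dz":0,"rx":0,"ry":0,"rz":0,"hand":0.0}]'; python3 -m pendant '[{"dx":0,"dy":0,"dz":0.001,"rx":0,"ry":0,"rz":0,"hand":0.0},{"dx":0,"dy":0,"dz":0,"rx":0,"ry":0,"rz":0,"hand":0.0}]'; done | grep -E "pos|contact"
```

```text
position: [0.5804, 0.0815, 0.2878]
contact_force: [0.3, -0.3, -2.4]
position: [0.5807, 0.0818, 0.2868]
contact_force: [-0.5, 1.0, -0.6]
position: [0.5808, 0.0819, 0.2864]
contact_force: [-0.2, 1.6, 2.7]
```

```bash
(python3 -m pendant '[{"dx":-0.001,"dy":0.005,"dz":-0.0005,"rx":0,"ry":0,"rz":0,"hand":0.0},{"dx":0,"dy":0.008,"dz":0,"rx":0,"ry":0,"rz":0,"hand":0.0},{"dx":0,"dy":0.005,"dz":0,"rx":0,"ry":0,"rz":0,"hand":0.0},{"dx":0,"dy":0,"dz":0,"rx":0,"ry":0,"rz":0,"hand":0.0}]'; python3 -m pendant '[{"dx":0,"dy":0.003,"dz":0,"rx":0,"ry":0,"rz":0,"hand":0.0},{"dx":0,"dy":0,"dz":0,"rx":0,"ry":0,"rz":0,"hand":0.0}]' )| grep -E "pos|contact"
```

```text
position: [0.5996, 0.082, 0.2861]
contact_force: [0.6, 4.2, 1.6]
position: [0.6012, 0.082, 0.2861]
contact_force: [-1.8, 6.2, 3.7]
```

```bash
(python3 -m pendant '[{"dx":0.002,"dy":0,"dz":0,"rx":0,"ry":0,"rz":0,"hand":0.0},{"dx":0,"dy":0,"dz":0,"rx":0,"ry":0,"rz":0,"hand":0.0}]'; python3 -m pendant '[{"dx":0.001,"dy":0,"dz":0,"rx":0,"ry":0,"rz":0,"hand":0.0},{"dx":0,"dy":0,"dz":0,"rx":0,"ry":0,"rz":0,"hand":0.0}]' )| grep -E "pos|contact"
```

```text
position: [0.6015, 0.0826, 0.2857]
contact_force: [-0.6, 3.1, 1.5]
position: [0.6016, 0.0829, 0.2856]
contact_force: [0.6, 1.5, -1.0]
```

```bash
(python3 -m pendant '[{"dx":0.001,"dy":0.002,"dz":0,"rx":0,"ry":0,"rz":0,"hand":0.0},{"dx":0,"dy":0,"dz":0,"rx":0,"ry":0,"rz":0,"hand":0.0}]'; python3 -m pendant '[{"dx":0,"dy":0.002,"dz":0,"rx":0,"ry":0,"rz":0,"hand":0.0},{"dx":0,"dy":0,"dz":0,"rx":0,"ry":0,"rz":0,"hand":0.0}]';python3 -m pendant '[{"dx":0,"dy":0.002,"dz":0,"rx":0,"ry":0,"rz":0,"hand":0.0},{"dx":0,"dy":0,"dz":0,"rx":0,"ry":0,"rz":0,"hand":0.0}]' )| grep -E "pos|contact"
```

```text
position: [0.6039, 0.0836, 0.2856]
contact_force: [-0.0, -0.8, -1.3]
position: [0.6059, 0.0837, 0.2857]
contact_force: [0.3, -1.6, -1.2]
position: [0.6079, 0.0839, 0.2859]
contact_force: [0.4, -1.3, -0.5]
```

```bash
(python3 -m pendant '[{"dx":-0.0005,"dy":0.0015,"dz":0,"rx":0,"ry":0,"rz":0,"hand":0.0},{"dx":0,"dy":0,"dz":0,"rx":0,"ry":0,"rz":0,"hand":0.0}]'; python3 -m pendant '[{"dx":0,"dy":0.0015,"dz":0,"rx":0,"ry":0,"rz":0,"hand":0.0},{"dx":0,"dy":0,"dz":0,"rx":0,"ry":0,"rz":0,"hand":0.0}]' )| grep -E "pos|contact"; python3 -c "
from h import *
goto([.61,.083,.285],90)"
```

```text
position: [0.6094, 0.0838, 0.2859]
contact_force: [-0.1, -0.8, -1.8]
position: [0.6103, 0.0839, 0.286]
contact_force: [-2.3, -1.1, -0.3]
pos [0.6103 0.0839 0.286 ] yaw 89.88 tilt [-9.e-04 -2.e-04 -1.e+00] d_mm [-0.9 -0.3  1. ] rz -0.1167451160228552 F [-2.3 -1.1 -0.3] w 6.8 gf 61.2 t 12.3
```

```bash
(python3 -m pendant '[{"dx":0,"dy":0.001,"dz":0,"rx":0,"ry":0,"rz":0,"hand":0.0},{"dx":0,"dy":0,"dz":0,"rx":0,"ry":0,"rz":0,"hand":0.0}]'; python3 -m pendant '[{"dx":0,"dy":0.0007,"dz":0,"rx":0,"ry":0,"rz":0,"hand":0.0},{"dx":0,"dy":0,"dz":0,"rx":0,"ry":0,"rz":0,"hand":0.0}]' )| grep -E "pos|contact"
```

```text
position: [0.6106, 0.0839, 0.2859]
contact_force: [-3.8, -1.7, 0.8]
position: [0.6109, 0.0839, 0.2859]
contact_force: [-5.4, -0.9, 1.1]
```

```bash
(python3 -m pendant '[{"dx":0,"dy":0.0012,"dz":0,"rx":0,"ry":0,"rz":0,"hand":0.0},{"dx":0,"dy":0.001,"dz":0,"rx":0,"ry":0,"rz":0,"hand":0.0}]'; python3 -m pendant '[{"dx":0,"dy":0,"dz":0,"rx":0,"ry":0,"rz":0,"hand":0.0},{"dx":0,"dy":0,"dz":0,"rx":0,"ry":0,"rz":0,"hand":0.0}]' )| grep -E "pos|contact"
```

```text
position: [0.6117, 0.0839, 0.2858]
contact_force: [-9.6, -0.6, 3.1]
position: [0.6116, 0.0839, 0.2858]
contact_force: [-8.3, -1.2, 1.8]
```

```bash
(python3 -m pendant '[{"dx":0,"dy":0.0005,"dz":0,"rx":0,"ry":0,"rz":0,"hand":0.0},{"dx":0,"dy":0,"dz":0,"rx":0,"ry":0,"rz":0,"hand":0.0},{"dx":0,"dy":0,"dz":0,"rx":0,"ry":0,"rz":0,"hand":0.0},{"dx":0,"dy":0,"dz":0,"rx":0,"ry":0,"rz":0,"hand":0.0}]'; python3 -m pendant '[{"dx":0,"dy":0,"dz":0,"rx":0,"ry":0,"rz":0,"hand":0.0},{"dx":0,"dy":0,"dz":0,"rx":0,"ry":0,"rz":0,"hand":0.0},{"dx":0,"dy":0,"dz":0,"rx":0,"ry":0,"rz":0,"hand":0.0},{"dx":0,"dy":0,"dz":0,"rx":0,"ry":0,"rz":0,"hand":0.0}]';python3 -m pendant '[{"dx":0,"dy":-0.001,"dz":0,"rx":0,"ry":0,"rz":0,"hand":0.0},{"dx":0,"dy":-0.001,"dz":0,"rx":0,"ry":0,"rz":0,"hand":0.0},{"dx":0,"dy":-0.0005,"dz":0,"rx":0,"ry":0,"rz":0,"hand":0.0},{"dx":0,"dy":0,"dz":0,"rx":0,"ry":0,"rz":0,"hand":0.0}]' )| grep -E "pos|contact"
```

```text
position: [0.6117, 0.0839, 0.2859]
contact_force: [-9.1, -0.7, 2.6]
position: [0.6117, 0.0839, 0.2859]
contact_force: [-9.5, -0.1, 3.6]
position: [0.611, 0.0839, 0.2859]
contact_force: [-5.5, -0.8, 1.2]
```

```bash
(python3 -m pendant '[{"dx":0,"dy":0,"dz":0,"rx":0,"ry":0,"rz":0,"hand":0.012},{"dx":0,"dy":0,"dz":0,"rx":0,"ry":0,"rz":0,"hand":0.02},{"dx":0,"dy":0,"dz":0,"rx":0,"ry":0,"rz":0,"hand":0.03},{"dx":0,"dy":0,"dz":-0.005,"rx":0,"ry":0,"rz":0,"hand":0.03},{"dx":0,"dy":0,"dz":-0.02,"rx":0,"ry":0,"rz":0,"hand":0.03},{"dx":0,"dy":0,"dz":-0.035,"rx":0,"ry":0,"rz":0,"hand":0.03},{"dx":0,"dy":0,"dz":-0.035,"rx":0,"ry":0,"rz":0,"hand":0.03},{"dx":0,"dy":-0.02,"dz":0,"rx":0,"ry":0,"rz":0,"hand":0.03},{"dx":0,"dy":-0.02,"dz":0,"rx":0,"ry":0,"rz":0,"hand":0.03},{"dx":0,"dy":0,"dz":0,"rx":0,"ry":0,"rz":0,"hand":0.03},{"dx":0,"dy":0,"dz":0,"rx":0,"ry":0,"rz":0,"hand":0.03}]')| grep -E "pos|contact|wid"
python3 - <<'E'
from tabs import *
goto([.5908,-.1685,.32],188.8)
c=cam('wrist'); np.save('pics/w7.npy',c,allow_pickle=True)
s=cam('scene'); np.save('pics/s7.npy',s,allow_pickle=True)
o=np.vstack([c['f'][100:400],np.zeros((300,640,3),np.uint8)])
b=cv2.resize(s['f'][130:250,240:420],None,fx=2.5,fy=2.5,interpolation=cv2.INTER_CUBIC); o[300:600,:450]=b
cv2.imwrite('pics/m7.png',o[:,:,::-1])
E
```

```text
position: [0.5724, 0.0842, 0.3823]
contact_force: [-0.6, 0.3, -0.3]
width: 0.0302
pos [0.5724 0.0842 0.3823] yaw 89.91 tilt [ 3.e-03  2.e-04 -1.e+00] d_mm [-252.7   18.7   62.3] rz -98.89171199470547 F [-0.6  0.3 -0.3] w 30.2 gf 0.0 t 14.88
```

View pics/m7.png

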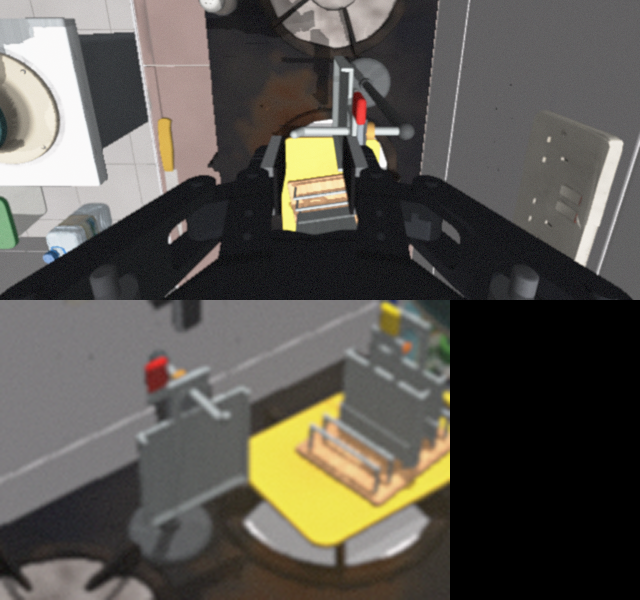

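m7: large cover hangs straight, back against the stop plate (wrist view plate at x≈345, scene view upright at (190,455)); rest undisturbed. Now the medium.

```bash
(python3 -m pendant '[{"dx":-0.015,"dy":0.002,"dz":0,"rx":0,"ry":0,"rz":0,"hand":0.035},{"dx":-0.032,"dy":0.003,"dz":0,"rx":0,"ry":0,"rz":0,"hand":0.035},{"dx":-0.036,"dy":0.003,"dz":0,"rx":0,"ry":0,"rz":0,"hand":0.035},{"dx":-0.036,"dy":0.003,"dz":0,"rx":0,"ry":0,"rz":0,"hand":0.035},{"dx":-0.036,"dy":0.003,"dz":0,"rx":0,"ry":0,"rz":0,"hand":0.035},{"dx":-0.036,"dy":0.003,"dz":0,"rx":0,"ry":0,"rz":0,"hand":0.035},{"dx":-0.032,"dy":0.003,"dz":0,"rx":0,"ry":0,"rz":0,"hand":0.035},{"dx":-0.03,"dy":0,"dz":0,"rx":0,"ry":0,"rz":0,"hand":0.035},{"dx":0,"dy":0,"dz":0,"rx":0,"ry":0,"rz":-5,"hand":0.035},{"dx":0,"dy":0,"dz":0,"rx":0,"ry":0,"rz":-7,"hand":0.035},{"dx":0,"dy":0,"dz":0,"rx":0,"ry":0,"rz":-7,"hand":0.035},{"dx":0,"dy":0,"dz":0,"rx":0,"ry":0,"rz":-7,"hand":0.035}]'
python3 -m pendant '[{"dx":0,"dy":0,"dz":0,"rx":0,"ry":0,"rz":-7,"hand":0.035},{"dx":0,"dy":0,"dz":0.01,"rx":0,"ry":0,"rz":-7,"hand":0.035},{"dx":0,"dy":0,"dz":0.01,"rx":0,"ry":0,"rz":-7,"hand":0.035},{"dx":0,"dy":0,"dz":0.01,"rx":0,"ry":0,"rz":-7,"hand":0.035},{"dx":0,"dy":0,"dz":0.01,"rx":0,"ry":0,"rz":-7,"hand":0.035},{"dx":0,"dy":0,"dz":0.01,"rx":0,"ry":0,"rz":-7,"hand":0.035},{"dx":0,"dy":0,"dz":0.01,"rx":0,"ry":0,"rz":-7,"hand":0.035},{"dx":0,"dy":0,"dz":0,"rx":0,"ry":0,"rz":-7,"hand":0.035},{"dx":0,"dy":0,"dz":0,"rx":0,"ry":0,"rz":-7,"hand":0.035},{"dx":0,"dy":0,"dz":0,"rx":0,"ry":0,"rz":-7,"hand":0.035},{"dx":0,"dy":0,"dz":0,"rx":0,"ry":0,"rz":-3,"hand":0.035},{"dx":0,"dy":0,"dz":0,"rx":0,"ry":0,"rz":0,"hand":0.035}]')|grep -E "pos|cont"
python3 - <<'E'
from tabs import *
goto([.5925,-.1689,.238],188.9)
c=cam('wrist'); np.save('pics/w8.npy',c,allow_pickle=True); save(c,'w8')
hsv=cv2.cvtColor(c['f'],cv2.COLOR_RGB2HSV); m=cv2.inRange(hsv,(22,150,60),(34,255,255))
for x in range(304,326,2): print(x,hsv[205:260:3,x,2].tolist(),(m[205:260:3,x]>0).astype(int).tolist())
E
```

```text
position: [0.5929, -0.17, 0.38]
contact_force: [0.8, 0.5, -0.5]
position: [0.5928, -0.1695, 0.3202]
contact_force: [0.1, -0.0, -0.7]
pos [ 0.5928 -0.1695  0.3202] yaw -171.07 tilt [-5.e-04  2.e-04 -1.e+00] d_mm [ 0.2  0.6 82.2] rz 0.026834713045445824 F [ 0.1 -0.  -0.7] w 34.9 gf 0.0 t 16.98
304 [202, 199, 201, 212, 248, 250, 248, 247, 248, 247, 220, 39, 46, 49, 44, 43, 43, 48, 41] [0, 0, 0, 0, 0, 0, 0, 0, 0, 0, 0, 0, 0, 0, 0, 0, 0, 0, 0]
306 [195, 190, 192, 185, 205, 193, 169, 141, 121, 107, 227, 47, 44, 50, 49, 46, 42, 41, 44] [0, 0, 0, 0, 0, 0, 0, 0, 0, 0, 0, 0, 0, 0, 0, 0, 0, 0, 0]
308 [140, 109, 96, 88, 85, 79, 82, 76, 77, 77, 231, 46, 45, 47, 47, 41, 44, 44, 46] [0, 0, 0, 0, 0, 0, 0, 0, 0, 0, 0, 0, 0, 0, 0, 0, 0, 0, 0]
310 [147, 133, 133, 139, 132, 141, 201, 187, 77, 78, 228, 104, 45, 43, 40, 47, 45, 46, 42] [0, 0, 0, 0, 0, 0, 1, 0, 0, 0, 0, 0, 0, 0, 0, 0, 0, 0, 0]
312 [186, 187, 190, 193, 193, 196, 249, 249, 141, 107, 225, 199, 32, 41, 45, 46, 44, 45, 46] [1, 1, 1, 1, 1, 1, 0, 0, 0, 0, 0, 0, 0, 0, 0, 0, 0, 0, 0]
314 [206, 208, 209, 212, 213, 208, 247, 249, 213, 222, 227, 247, 72, 44, 43, 45, 39, 46, 42] [1, 1, 1, 1, 1, 1, 0, 0, 0, 0, 0, 0, 0, 0, 0, 0, 0, 0, 0]
316 [214, 218, 215, 216, 215, 215, 244, 249, 210, 217, 218, 249, 137, 37, 50, 51, 39, 46, 48] [1, 1, 1, 1, 1, 1, 0, 0, 0, 0, 0, 0, 0, 0, 0, 0, 0, 0, 0]
318 [191, 194, 200, 199, 198, 202, 240, 246, 240, 242, 244, 245, 188, 30, 45, 48, 44, 44, 49] [1, 1, 1, 1, 1, 1, 1, 0, 0, 0, 0, 0, 0, 0, 0, 0, 0, 0, 0]
320 [138, 147, 145, 148, 197, 208, 224, 235, 249, 248, 249, 241, 235, 33, 48, 54, 51, 39, 44] [0, 0, 0, 0, 0, 0, 0, 0, 0, 0, 0, 0, 0, 0, 0, 0, 0, 0, 0]
322 [159, 228, 232, 236, 247, 248, 248, 248, 248, 248, 249, 246, 248, 40, 45, 51, 48, 48, 45] [0, 0, 0, 0, 0, 0, 0, 0, 0, 0, 0, 0, 0, 0, 0, 0, 0, 0, 0]
324 [172, 249, 248, 247, 247, 248, 247, 249, 248, 249, 249, 248, 249, 40, 35, 51, 49, 36, 40] [0, 0, 0, 0, 0, 0, 0, 0, 0, 0, 0, 0, 0, 0, 0, 0, 0, 0, 0]
```

Run:
```python
from tabs import *
c=np.load('pics/w8.npy',allow_pickle=True).item(); d=np.load('pics/w3.npy',allow_pickle=True).item()
hd=cv2.cvtColor(d['f'],cv2.COLOR_RGB2HSV); hc=cv2.cvtColor(c['f'],cv2.COLOR_RGB2HSV)
print('red col314',[(r,*hd[r,314]) for r in range(206,248,4)])
print('yel col315',[(r,*hc[r,315].tolist()) for r in range(170,230,4)])
A=R.from_euler('z',98.9,degrees=True).as_matrix()
for nm,cc,p,z in(('red',d,(.5518,-.1287),.2457),('yel',c,(.5925,-.1689),.2377)):
    for o in(.011,-.011): print(nm,o,[proj(cc,np.r_[p,z+k]+A@[0,o,0]).round(1).tolist() for k in(.006,-.024)])
```

```text
red col314 [(206, np.uint8(0), np.uint8(195), np.uint8(93)), (210, np.uint8(179), np.uint8(193), np.uint8(95)), (214, np.uint8(1), np.uint8(193), np.uint8(119)), (218, np.uint8(1), np.uint8(193), np.uint8(169)), (222, np.uint8(1), np.uint8(188), np.uint8(178)), (226, np.uint8(0), np.uint8(190), np.uint8(177)), (230, np.uint8(1), np.uint8(195), np.uint8(175)), (234, np.uint8(1), np.uint8(188), np.uint8(241)), (238, np.uint8(1), np.uint8(191), np.uint8(240)), (242, np.uint8(0), np.uint8(168), np.uint8(229)), (246, np.uint8(98), np.uint8(9), np.uint8(222))]
yel col315 [(170, 103, 13, 135), (174, 100, 9, 84), (178, 80, 10, 78), (182, 90, 9, 143), (186, 85, 10, 150), (190, 95, 10, 150), (194, 23, 161, 109), (198, 23, 160, 115), (202, 24, 160, 178), (206, 24, 159, 216), (210, 25, 159, 213), (214, 24, 160, 215), (218, 24, 159, 216), (222, 28, 153, 227), (226, 30, 133, 250)]
red 0.011 [[314.5, 211.9], [314.4, 200.3]]
red -0.011 [[314.5, 242.5], [314.4, 227.3]]
yel 0.011 [[315.0, 202.4], [314.9, 192.6]]
yel -0.011 [[315.0, 231.3], [314.9, 218.3]]
```

```bash
(python3 -m pendant '[{"dx":0.0015,"dy":0.0005,"dz":0.02,"rx":0,"ry":0,"rz":0,"hand":0.035},{"dx":0,"dy":0,"dz":0.025,"rx":0,"ry":0,"rz":0,"hand":0.035},{"dx":0,"dy":0,"dz":0.02,"rx":0,"ry":0,"rz":0,"hand":0.035},{"dx":0,"dy":0,"dz":0.011,"rx":0,"ry":0,"rz":0,"hand":0.035},{"dx":0,"dy":0,"dz":0.006,"rx":0,"ry":0,"rz":0,"hand":0.035},{"dx":0,"dy":0,"dz":0,"rx":0,"ry":0,"rz":0,"hand":0.02},{"dx":0,"dy":0,"dz":0,"rx":0,"ry":0,"rz":0,"hand":0.01}]' 60
python3 -m pendant '[{"dx":0,"dy":0,"dz":0,"rx":0,"ry":0,"rz":0,"hand":0.0},{"dx":0,"dy":0,"dz":0,"rx":0,"ry":0,"rz":0,"hand":0.0},{"dx":0,"dy":0,"dz":0,"rx":0,"ry":0,"rz":0,"hand":0.0}]' 60)|grep -vE "clock|ee_"; python3 -c "
from h import *
goto([.44,-.14,.32],188.9)"
```

```text
position: [0.591, -0.1691, 0.2396]
contact_force: [-0.5, -0.4, 0.1]
width: 0.0115
gripper_force: 0.0
position: [0.5909, -0.169, 0.2401]
contact_force: [0.0, 1.0, 0.4]
width: 0.0068
gripper_force: 62.7
pos [ 0.5909 -0.169   0.2401] yaw -171.12 tilt [ 2.e-03 -8.e-04 -1.e+00] d_mm [144.5  51.9 -80.3] rz -0.018112138739638795 F [0.  1.  0.4] w 6.8 gf 62.7 t 17.87
```

```bash
(python3 -m pendant '[{"dx":0,"dy":0,"dz":-0.01,"rx":0,"ry":0,"rz":0,"hand":0.0},{"dx":0,"dy":0,"dz":-0.025,"rx":0,"ry":0,"rz":0,"hand":0.0},{"dx":0,"dy":0,"dz":-0.03,"rx":0,"ry":0,"rz":0,"hand":0.0},{"dx":0.012,"dy":0.012,"dz":0,"rx":0,"ry":0,"rz":0,"hand":0.0},{"dx":0.022,"dy":0.024,"dz":0,"rx":0,"ry":0,"rz":0,"hand":0.0},{"dx":0.027,"dy":0.029,"dz":0,"rx":0,"ry":0,"rz":0,"hand":0.0},{"dx":0.027,"dy":0.029,"dz":0,"rx":0,"ry":0,"rz":0,"hand":0.0},{"dx":0.027,"dy":0.029,"dz":0,"rx":0,"ry":0,"rz":0,"hand":0.0},{"dx":0.022,"dy":0.024,"dz":0,"rx":0,"ry":0,"rz":0,"hand":0.0},{"dx":0.018,"dy":0.02,"dz":0,"rx":0,"ry":0,"rz":0,"hand":0.0},{"dx":0.01,"dy":0.01,"dz":0,"rx":0,"ry":0,"rz":0,"hand":0.0},{"dx":0,"dy":0,"dz":0,"rx":0,"ry":0,"rz":5,"hand":0.0}]'
python3 -m pendant '[{"dx":0,"dy":0,"dz":0,"rx":0,"ry":0,"rz":7,"hand":0.0},{"dx":0,"dy":0,"dz":0,"rx":0,"ry":0,"rz":7,"hand":0.0},{"dx":0,"dy":0,"dz":0,"rx":0,"ry":0,"rz":7,"hand":0.0},{"dx":0,"dy":0,"dz":0,"rx":0,"ry":0,"rz":7,"hand":0.0},{"dx":0,"dy":0,"dz":0,"rx":0,"ry":0,"rz":7,"hand":0.0},{"dx":0,"dy":0,"dz":0,"rx":0,"ry":0,"rz":7,"hand":0.0},{"dx":0,"dy":0,"dz":0,"rx":0,"ry":0,"rz":7,"hand":0.0},{"dx":0,"dy":0,"dz":0,"rx":0,"ry":0,"rz":7,"hand":0.0},{"dx":0,"dy":0,"dz":0,"rx":0,"ry":0,"rz":7,"hand":0.0},{"dx":0,"dy":0,"dz":0,"rx":0,"ry":0,"rz":7,"hand":0.0},{"dx":0,"dy":0,"dz":0,"rx":0,"ry":0,"rz":7,"hand":0.0},{"dx":0,"dy":0,"dz":0,"rx":0,"ry":0,"rz":7,"hand":0.0}]'
python3 -m pendant '[{"dx":0,"dy":0,"dz":0,"rx":0,"ry":0,"rz":6,"hand":0.0},{"dx":0,"dy":0,"dz":0,"rx":0,"ry":0,"rz":4,"hand":0.0},{"dx":0,"dy":0,"dz":0,"rx":0,"ry":0,"rz":0,"hand":0.0}]')|grep -E "pos|cont"
python3 -c "
from h import *
goto([.535,.0485,.3015],90)"
```

```text
position: [0.3975, -0.0178, 0.3052]
contact_force: [0.8, -0.6, -0.3]
position: [0.4009, -0.02, 0.3047]
contact_force: [0.2, 0.9, -1.3]
position: [0.4009, -0.0199, 0.3046]
contact_force: [-0.2, -0.4, -1.1]
pos [ 0.4009 -0.0199  0.3046] yaw 89.81 tilt [ 1.5e-03 -8.0e-04 -1.0e+00] d_mm [ 68.9 133.9   3.3] rz -0.1867236402074468 F [-0.2 -0.4 -1.1] w 7.1 gf 62.4 t 20.12
```

```bash
(python3 -m pendant '[{"dx":0.01,"dy":0.012,"dz":0.0005,"rx":0,"ry":0,"rz":0,"hand":0.0},{"dx":0.02,"dy":0.025,"dz":0.001,"rx":0,"ry":0,"rz":0,"hand":0.0},{"dx":0.02,"dy":0.03,"dz":0.001,"rx":0,"ry":0,"rz":0,"hand":0.0},{"dx":0.0125,"dy":0.03,"dz":0,"rx":0,"ry":0,"rz":0,"hand":0.0},{"dx":0.0065,"dy":0.022,"dz":0,"rx":0,"ry":0,"rz":0,"hand":0.0},{"dx":0,"dy":0.01,"dz":0,"rx":0,"ry":0,"rz":0,"hand":0.0},{"dx":0,"dy":0,"dz":0,"rx":0,"ry":0,"rz":0,"hand":0.0},{"dx":0,"dy":0,"dz":0,"rx":0,"ry":0,"rz":0,"hand":0.0}]')|grep -E "pos|cont"
python3 - <<'E'
from tabs import *
goto([.58,.049,.3015],90)
c=cam('wrist'); np.save('pics/w9.npy',c,allow_pickle=True); save(c,'w9')
d=np.load('pics/w6.npy',allow_pickle=True).item()
for k,cc in(('yellow',c),('red',d)):
    st,ce,q=tab(cc,k,300,328,220,320); print(k,st,ce)
    h=cv2.cvtColor(cc['f'],cv2.COLOR_RGB2HSV); print([(r,*h[r,314].tolist()) for r in range(226,300,3)])
g=cv2.cvtColor(c['f'],cv2.COLOR_RGB2GRAY).astype(int)
for x in(395,400,420,440,460,480): print(x,g[215:280,x].tolist())
E
```

```text
position: [0.5288, 0.0488, 0.3011]
contact_force: [-0.2, 0.6, -0.5]
pos [0.5288 0.0488 0.3011] yaw 89.93 tilt [-2.e-03 -6.e-04 -1.e+00] d_mm [ 0.2 51.2 -0.5] rz -0.07202363836199766 F [-0.2  0.6 -0.5] w 6.6 gf 62.4 t 20.78
yellow [304 231  18  89 951] [313.22292324 266.64563617]
[(226, 96, 9, 135), (229, 60, 6, 128), (232, 24, 171, 112), (235, 24, 164, 115), (238, 24, 163, 116), (241, 24, 171, 115), (244, 24, 161, 119), (247, 24, 162, 120), (250, 24, 167, 133), (253, 24, 163, 178), (256, 23, 162, 187), (259, 24, 161, 190), (262, 24, 161, 188), (265, 24, 163, 185), (268, 24, 161, 189), (271, 24, 165, 187), (274, 24, 162, 190), (277, 24, 161, 188), (280, 24, 161, 188), (283, 24, 161, 188), (286, 24, 159, 188), (289, 24, 161, 188), (292, 19, 128, 203), (295, 20, 86, 243), (298, 19, 97, 239)]
red [306 232  16  61 906] [313.66666667 262.7781457 ]
[(226, 90, 10, 99), (229, 95, 10, 150), (232, 0, 157, 107), (235, 1, 219, 99), (238, 2, 198, 103), (241, 1, 197, 106), (244, 179, 207, 106), (247, 0, 206, 105), (250, 0, 202, 110), (253, 0, 194, 150), (256, 1, 188, 168), (259, 1, 189, 169), (262,
[... 1299 characters left out ...]
 211, 214, 218, 221, 224, 222, 224, 225, 226, 226, 228, 227, 201, 128, 62, 55, 55, 53, 54, 53, 51, 51, 45, 42, 34, 37, 32, 35, 25, 21]
460 [107, 114, 118, 129, 143, 154, 168, 176, 185, 192, 192, 201, 201, 209, 209, 210, 208, 200, 196, 194, 186, 179, 163, 126, 67, 36, 42, 40, 38, 43, 44, 37, 42, 36, 38, 40, 39, 37, 39, 38, 35, 37, 41, 37, 41, 33, 35, 36, 37, 37, 45, 39, 37, 41, 40, 38, 41, 43, 40, 42, 36, 39, 43, 42, 42]
480 [26, 33, 36, 41, 65, 108, 149, 180, 198, 214, 224, 226, 225, 224, 211, 182, 121, 94, 95, 93, 96, 92, 93, 94, 92, 95, 97, 95, 95, 93, 92, 92, 97, 91, 98, 94, 94, 98, 95, 94, 96, 95, 94, 94, 95, 93, 99, 96, 93, 95, 92, 92, 93, 91, 94, 95, 99, 96, 95, 93, 94, 92, 89, 94, 97]
```

```bash
(python3 -m pendant '[{"dx":0.0005,"dy":0.012,"dz":-0.0005,"rx":0,"ry":0,"rz":0,"hand":0.0},{"dx":0,"dy":0.012,"dz":0,"rx":0,"ry":0,"rz":0,"hand":0.0},{"dx":0,"dy":0.008,"dz":0,"rx":0,"ry":0,"rz":0,"hand":0.0},{"dx":0,"dy":0,"dz":0,"rx":0,"ry":0,"rz":0,"hand":0.0}]'; python3 -m pendant '[{"dx":0,"dy":0.01,"dz":0,"rx":0,"ry":0,"rz":0,"hand":0.0},{"dx":0,"dy":0.008,"dz":0,"rx":0,"ry":0,"rz":0,"hand":0.0},{"dx":0,"dy":0,"dz":0.005,"rx":0,"ry":0,"rz":0,"hand":0.0},{"dx":0,"dy":0,"dz":0.005,"rx":0,"ry":0,"rz":0,"hand":0.0},{"dx":0,"dy":0,"dz":0.003,"rx":0,"ry":0,"rz":0,"hand":0.0},{"dx":0,"dy":0,"dz":0,"rx":0,"ry":0,"rz":0,"hand":0.0},{"dx":0,"dy":0,"dz":0,"rx":0,"ry":0,"rz":0,"hand":0.0}]')|grep -E "pos|cont"
```

```text
position: [0.5624, 0.0492, 0.3021]
contact_force: [0.4, 0.4, -1.0]
position: [0.5786, 0.0498, 0.2885]
contact_force: [0.1, 0.1, -1.1]
```

```bash
(python3 -m pendant '[{"dx":0,"dy":0,"dz":0.0015,"rx":0,"ry":0,"rz":0,"hand":0.0},{"dx":0,"dy":0,"dz":0,"rx":0,"ry":0,"rz":0,"hand":0.0}]'; python3 -m pendant '[{"dx":0,"dy":0,"dz":0.001,"rx":0,"ry":0,"rz":0,"hand":0.0},{"dx":0,"dy":0,"dz":0,"rx":0,"ry":0,"rz":0,"hand":0.0}]'; python3 -m pendant '[{"dx":0,"dy":0,"dz":0.001,"rx":0,"ry":0,"rz":0,"hand":0.0},{"dx":0,"dy":0,"dz":0,"rx":0,"ry":0,"rz":0,"hand":0.0}]')|grep -E "pos|cont"
```

```text
position: [0.579, 0.0498, 0.2875]
contact_force: [-0.2, 0.5, -1.3]
position: [0.5791, 0.0497, 0.2865]
contact_force: [-1.4, 0.3, -1.7]
position: [0.5793, 0.0495, 0.2856]
contact_force: [0.0, -1.1, 0.1]
```

```bash
(python3 -m pendant '[{"dx":0,"dy":0,"dz":0.001,"rx":0,"ry":0,"rz":0,"hand":0.0},{"dx":0,"dy":0,"dz":0,"rx":0,"ry":0,"rz":0,"hand":0.0}]'; python3 -m pendant '[{"dx":-0.0005,"dy":0.006,"dz":0,"rx":0,"ry":0,"rz":0,"hand":0.0},{"dx":0,"dy":0.005,"dz":0,"rx":0,"ry":0,"rz":0,"hand":0.0},{"dx":0,"dy":0,"dz":0,"rx":0,"ry":0,"rz":0,"hand":0.0}]')|grep -E "pos|cont"
```

```text
position: [0.5795, 0.0492, 0.285]
contact_force: [-0.5, -2.3, 1.9]
position: [0.5913, 0.0488, 0.2847]
contact_force: [-0.7, -1.6, 1.7]
```

```bash
(python3 -m pendant '[{"dx":-0.001,"dy":0.002,"dz":-0.0005,"rx":0,"ry":0,"rz":0,"hand":0.0},{"dx":0,"dy":0.002,"dz":0,"rx":0,"ry":0,"rz":0,"hand":0.0},{"dx":0,"dy":0,"dz":0,"rx":0,"ry":0,"rz":0,"hand":0.0}]'; python3 -m pendant '[{"dx":0,"dy":0.003,"dz":0,"rx":0,"ry":0,"rz":0,"hand":0.0},{"dx":0,"dy":0,"dz":0,"rx":0,"ry":0,"rz":0,"hand":0.0}]'; python3 -m pendant '[{"dx":0,"dy":0.003,"dz":0,"rx":0,"ry":0,"rz":0,"hand":0.0},{"dx":0,"dy":0,"dz":0,"rx":0,"ry":0,"rz":0,"hand":0.0}]')|grep -E "pos|cont"
```

```text
position: [0.5945, 0.0486, 0.2848]
contact_force: [-1.0, 0.2, 1.7]
position: [0.5977, 0.0485, 0.2848]
contact_force: [-0.4, 0.1, 1.3]
position: [0.6009, 0.0485, 0.2849]
contact_force: [0.6, 1.1, 0.1]
```

```bash
(python3 -m pendant '[{"dx":0,"dy":0.002,"dz":0,"rx":0,"ry":0,"rz":0,"hand":0.0},{"dx":0,"dy":0,"dz":0,"rx":0,"ry":0,"rz":0,"hand":0.0}]'; python3 -m pendant '[{"dx":0,"dy":0.0015,"dz":0,"rx":0,"ry":0,"rz":0,"hand":0.0},{"dx":0,"dy":0,"dz":0,"rx":0,"ry":0,"rz":0,"hand":0.0}]'; python3 -m pendant '[{"dx":0,"dy":0.001,"dz":0,"rx":0,"ry":0,"rz":0,"hand":0.0},{"dx":0,"dy":0,"dz":0,"rx":0,"ry":0,"rz":0,"hand":0.0}]')|grep -E "pos|cont"
```

```text
position: [0.6026, 0.0485, 0.2849]
contact_force: [-0.3, 0.9, 0.5]
position: [0.6039, 0.0484, 0.2849]
contact_force: [-0.8, 2.0, -0.3]
position: [0.6046, 0.0484, 0.2849]
contact_force: [-2.2, 1.7, 0.0]
```

```bash
(python3 -m pendant '[{"dx":0,"dy":0.0015,"dz":0,"rx":0,"ry":0,"rz":0,"hand":0.0},{"dx":0,"dy":0,"dz":0,"rx":0,"ry":0,"rz":0,"hand":0.0}]'; python3 -m pendant '[{"dx":0,"dy":0.0015,"dz":0,"rx":0,"ry":0,"rz":0,"hand":0.0},{"dx":0,"dy":0,"dz":0,"rx":0,"ry":0,"rz":0,"hand":0.0},{"dx":0,"dy":0,"dz":0,"rx":0,"ry":0,"rz":0,"hand":0.0}]')|grep -E "pos|cont"
```

```text
position: [0.6052, 0.0484, 0.2849]
contact_force: [-5.0, 1.8, 1.5]
position: [0.6057, 0.0484, 0.2849]
contact_force: [-6.1, 2.4, 2.6]
```

```bash
(python3 -m pendant '[{"dx":0.0003,"dy":0.0018,"dz":0,"rx":0,"ry":0,"rz":0,"hand":0.0},{"dx":0,"dy":0,"dz":0,"rx":0,"ry":0,"rz":0,"hand":0.0},{"dx":0,"dy":0,"dz":0,"rx":0,"ry":0,"rz":0,"hand":0.0}]'; python3 -m pendant '[{"dx":0,"dy":0.0003,"dz":0,"rx":0,"ry":0,"rz":0,"hand":0.0},{"dx":0,"dy":0,"dz":0,"rx":0,"ry":0,"rz":0,"hand":0.0},{"dx":0,"dy":0,"dz":0,"rx":0,"ry":0,"rz":0,"hand":0.0}]')|grep -E "pos|cont"
```

```text
position: [0.6062, 0.0485, 0.2849]
contact_force: [-8.6, 1.1, 4.5]
position: [0.6063, 0.0485, 0.2849]
contact_force: [-9.9, 1.4, 4.1]
```

```bash
(python3 -m pendant '[{"dx":0,"dy":0,"dz":0,"rx":0,"ry":0,"rz":0,"hand":0.0},{"dx":0,"dy":0,"dz":0,"rx":0,"ry":0,"rz":0,"hand":0.0},{"dx":0,"dy":0,"dz":0,"rx":0,"ry":0,"rz":0,"hand":0.0},{"dx":0,"dy":0,"dz":0,"rx":0,"ry":0,"rz":0,"hand":0.0},{"dx":0,"dy":0,"dz":0,"rx":0,"ry":0,"rz":0,"hand":0.0}]'; python3 -m pendant '[{"dx":0,"dy":-0.001,"dz":0,"rx":0,"ry":0,"rz":0,"hand":0.0},{"dx":0,"dy":-0.001,"dz":0,"rx":0,"ry":0,"rz":0,"hand":0.0},{"dx":0,"dy":-0.0005,"dz":0,"rx":0,"ry":0,"rz":0,"hand":0.0},{"dx":0,"dy":0,"dz":0,"rx":0,"ry":0,"rz":0,"hand":0.0}]'; python3 -m pendant '[{"dx":0,"dy":0,"dz":0,"rx":0,"ry":0,"rz":0,"hand":0.012},{"dx":0,"dy":0,"dz":0,"rx":0,"ry":0,"rz":0,"hand":0.02},{"dx":0,"dy":0,"dz":0,"rx":0,"ry":0,"rz":0,"hand":0.03},{"dx":0,"dy":0,"dz":-0.005,"rx":0,"ry":0,"rz":0,"hand":0.03},{"dx":0,"dy":0,"dz":-0.02,"rx":0,"ry":0,"rz":0,"hand":0.03},{"dx":0,"dy":0,"dz":-0.035,"rx":0,"ry":0,"rz":0,"hand":0.03},{"dx":0,"dy":0,"dz":-0.035,"rx":0,"ry":0,"rz":0,"hand":0.03},{"dx":0,"dy":-0.02,"dz":0,"rx":0,"ry":0,"rz":0,"hand":0.03},{"dx":0,"dy":-0.02,"dz":0,"rx":0,"ry":0,"rz":0,"hand":0.03},{"dx":0,"dy":0,"dz":0,"rx":0,"ry":0,"rz":0,"hand":0.03},{"dx":0,"dy":0,"dz":0,"rx":0,"ry":0,"rz":0,"hand":0.03}]')| grep -E "pos|contact|wid"
python3 - <<'E'
from tabs import *
goto([.6332,-.2091,.32],188.9)
c=cam('wrist'); np.save('pics/w10.npy',c,allow_pickle=True); save(c,'w10')
s=cam('scene'); np.save('pics/s10.npy',s,allow_pickle=True)
for k,z in(('red',.248),('yellow',.248)):
    st,ce,q=tab(c,k,*((300,420,170,270)if k=='red' else (335,420,225,275))); print(k,st,ce)
    for X in([.6102,.0833,.2865],[.605,.0493,.2865]): print(proj(c,X).round(1),end=' ')
    print()
st,ce,q=tab(s,'red',290,330,135,190); print('scene red',st,ce)
st,ce,q=tab(s,'yellow',290,335,135,185); print('scene yellow',st,ce)
E
```

```text
position: [0.6062, 0.0484, 0.2848]
contact_force: [-9.1, 1.5, 4.9]
width: 0.0067
position: [0.6059, 0.0484, 0.2848]
contact_force: [-5.7, 2.3, 2.3]
width: 0.0071
position: [0.5672, 0.0484, 0.3812]
contact_force: [0.8, -0.4, -0.5]
width: 0.0302
pos [0.5672 0.0484 0.3812] yaw 89.88 tilt [ 2.9e-03 -5.0e-04 -1.0e+00] d_mm [-257.3   66.3   61.5] rz -99.01609858105098 F [ 0.8 -0.4 -0.5] w 30.2 gf 0.0 t 26.33
red [360 170  17  11 135] [368.85925926 174.08888889]
[370.1 165.3] [361.4 208.6] 
yellow [335 233   9  23 117] [339.7008547  247.03418803]
[370.1 165.3] [361.4 208.6] 
scene red [298 153   9  13  86] [301.97674419 159.09302326]
scene yellow [313 148   8  14  91] [316.61538462 154.32967033]
```

```bash
(python3 -m pendant '[{"dx":-0.015,"dy":0,"dz":0,"rx":0,"ry":0,"rz":0,"hand":0.035},{"dx":-0.03,"dy":0.006,"dz":0,"rx":0,"ry":0,"rz":0,"hand":0.035},{"dx":-0.036,"dy":0.01,"dz":0,"rx":0,"ry":0,"rz":0,"hand":0.035},{"dx":-0.036,"dy":0.01,"dz":0,"rx":0,"ry":0,"rz":0,"hand":0.035},{"dx":-0.036,"dy":0.01,"dz":0,"rx":0,"ry":0,"rz":0,"hand":0.035},{"dx":-0.036,"dy":0.01,"dz":0,"rx":0,"ry":0,"rz":0,"hand":0.035},{"dx":-0.036,"dy":0.01,"dz":0,"rx":0,"ry":0,"rz":0,"hand":0.035},{"dx":-0.032,"dy":0.01,"dz":0,"rx":0,"ry":0,"rz":0,"hand":0.035},{"dx":0,"dy":0,"dz":0,"rx":0,"ry":0,"rz":-5,"hand":0.035},{"dx":0,"dy":0,"dz":0,"rx":0,"ry":0,"rz":-7,"hand":0.035},{"dx":0,"dy":0,"dz":0,"rx":0,"ry":0,"rz":-7,"hand":0.035},{"dx":0,"dy":0,"dz":0,"rx":0,"ry":0,"rz":-7,"hand":0.035}]'
python3 -m pendant '[{"dx":0,"dy":0,"dz":0,"rx":0,"ry":0,"rz":-7,"hand":0.035},{"dx":0,"dy":0,"dz":0.01,"rx":0,"ry":0,"rz":-7,"hand":0.035},{"dx":0,"dy":0,"dz":0.01,"rx":0,"ry":0,"rz":-7,"hand":0.035},{"dx":0,"dy":0,"dz":0.01,"rx":0,"ry":0,"rz":-7,"hand":0.035},{"dx":0,"dy":0,"dz":0.01,"rx":0,"ry":0,"rz":-7,"hand":0.035},{"dx":0,"dy":0,"dz":0.01,"rx":0,"ry":0,"rz":-7,"hand":0.035},{"dx":0,"dy":0,"dz":0.01,"rx":0,"ry":0,"rz":-7,"hand":0.035},{"dx":0,"dy":0,"dz":0,"rx":0,"ry":0,"rz":-7,"hand":0.035},{"dx":0,"dy":0,"dz":0,"rx":0,"ry":0,"rz":-7,"hand":0.035},{"dx":0,"dy":0,"dz":0,"rx":0,"ry":0,"rz":-7,"hand":0.035},{"dx":0,"dy":0,"dz":0,"rx":0,"ry":0,"rz":-3,"hand":0.035},{"dx":0,"dy":0,"dz":0,"rx":0,"ry":0,"rz":0,"hand":0.035}]')|grep -E "pos|cont"
python3 - <<'E'
from tabs import *
goto([.6332,-.2091,.230],188.9)
c=cam('wrist'); np.save('pics/w11.npy',c,allow_pickle=True); save(c,'w11')
st,ce,q=tab(c,'blue',280,345,170,270); print(st,ce)
h=cv2.cvtColor(c['f'],cv2.COLOR_RGB2HSV); print([(r,*h[r,314].tolist()) for r in range(180,236,3)])
A=R.from_euler('z',98.9,degrees=True).as_matrix()
for o in(.011,-.011): print(o,[proj(c,np.r_[.6332,-.2091,.2297+k]+A@[0,o,0]).round(1).tolist() for k in(.006,-.024)])
s=np.load('pics/s7.npy',allow_pickle=True).item(); print('s7 red',tab(s,'red',290,330,135,190)[:2])
s=np.load('pics/s10.npy',allow_pickle=True).item()
print(proj(s,[.6102,.0853,.275]),proj(s,[.605,.0505,.275]))
E
```

```text
position: [0.6337, -0.2097, 0.3787]
contact_force: [0.2, 0.7, -0.6]
position: [0.6336, -0.2091, 0.319]
contact_force: [0.2, -0.0, -0.7]
pos [ 0.6336 -0.2091  0.319 ] yaw -171.07 tilt [-7.e-04  1.e-04 -1.e+00] d_mm [ 0.3 -0.  89. ] rz 0.025903615398192414 F [ 0.2 -0.  -0.7] w 34.8 gf 0.0 t 28.43
[309 197  12  36 332] [314.24096386 216.35542169]
[(180, 94, 12, 154), (183, 96, 8, 153), (186, 90, 10, 155), (189, 90, 8, 155), (192, 96, 8, 150), (195, 97, 16, 142), (198, 111, 171, 85), (201, 109, 181, 83), (204, 110, 199, 91), (207, 110, 192, 145), (210, 111, 187, 151), (213, 111, 195, 150), (216, 110, 186, 158), (219, 110, 183, 231), (222, 110, 182, 230), (225, 110, 187, 229), (228, 110, 184, 231), (231, 108, 177, 192), (234, 150, 12, 42)]
0.011 [[314.2, 199.8], [314.1, 190.6]]
-0.011 [[314.2, 227.9], [314.2, 215.6]]
s7 red (array([298, 153,   9,  14,  91], dtype=int32), array([302.17582418, 158.79120879]))
[301.39656031 159.89247121] [316.128601 154.994949]
```

```bash
(python3 -m pendant '[{"dx":-0.0024,"dy":0,"dz":0.025,"rx":0,"ry":0,"rz":0,"hand":0.035},{"dx":0,"dy":0,"dz":0.027,"rx":0,"ry":0,"rz":0,"hand":0.035},{"dx":0,"dy":0,"dz":0.02,"rx":0,"ry":0,"rz":0,"hand":0.035},{"dx":0,"dy":0,"dz":0.011,"rx":0,"ry":0,"rz":0,"hand":0.035},{"dx":0,"dy":0,"dz":0.005,"rx":0,"ry":0,"rz":0,"hand":0.035},{"dx":0,"dy":0,"dz":0,"rx":0,"ry":0,"rz":0,"hand":0.02},{"dx":0,"dy":0,"dz":0,"rx":0,"ry":0,"rz":0,"hand":0.01}]' 60
python3 -m pendant '[{"dx":0,"dy":0,"dz":0,"rx":0,"ry":0,"rz":0,"hand":0.0},{"dx":0,"dy":0,"dz":0,"rx":0,"ry":0,"rz":0,"hand":0.0},{"dx":0,"dy":0,"dz":0,"rx":0,"ry":0,"rz":0,"hand":0.0}]' 60)|grep -vE "clock|ee_"; python3 -c "
from h import *
goto([.40,-.05,.30],188.9)"
```

```text
position: [0.6359, -0.2086, 0.2329]
contact_force: [-0.1, 0.1, 0.7]
width: 0.0116
gripper_force: 0.0
position: [0.6359, -0.2085, 0.2334]
contact_force: [0.4, 0.2, 0.7]
width: 0.0067
gripper_force: 62.7
pos [ 0.6359 -0.2085  0.2334] yaw -171.11 tilt [ 0.0027 -0.0011 -1.    ] d_mm [208.4 192.9 -67.4] rz -0.014537775663143293 F [0.4 0.2 0.7] w 6.7 gf 62.7 t 29.32
```

```bash
(python3 -m pendant '[{"dx":0,"dy":0,"dz":-0.012,"rx":0,"ry":0,"rz":0,"hand":0.0},{"dx":0,"dy":0,"dz":-0.03,"rx":0,"ry":0,"rz":0,"hand":0.0},{"dx":0,"dy":0,"dz":-0.03,"rx":0,"ry":0,"rz":0,"hand":0.0},{"dx":0.012,"dy":0.013,"dz":0,"rx":0,"ry":0,"rz":0,"hand":0.0},{"dx":0.022,"dy":0.024,"dz":0,"rx":0,"ry":0,"rz":0,"hand":0.0},{"dx":0.027,"dy":0.029,"dz":0,"rx":0,"ry":0,"rz":0,"hand":0.0},{"dx":0.027,"dy":0.029,"dz":0,"rx":0,"ry":0,"rz":0,"hand":0.0},{"dx":0.027,"dy":0.029,"dz":0,"rx":0,"ry":0,"rz":0,"hand":0.0},{"dx":0.027,"dy":0.029,"dz":0,"rx":0,"ry":0,"rz":0,"hand":0.0},{"dx":0.024,"dy":0.025,"dz":0,"rx":0,"ry":0,"rz":0,"hand":0.0},{"dx":0.012,"dy":0.014,"dz":0,"rx":0,"ry":0,"rz":0,"hand":0.0},{"dx":0,"dy":0,"dz":0,"rx":0,"ry":0,"rz":5,"hand":0.0}]'
python3 -m pendant '[{"dx":0,"dy":0,"dz":0,"rx":0,"ry":0,"rz":7,"hand":0.0},{"dx":0,"dy":0,"dz":0,"rx":0,"ry":0,"rz":7,"hand":0.0},{"dx":0,"dy":0,"dz":0,"rx":0,"ry":0,"rz":7,"hand":0.0},{"dx":0,"dy":0,"dz":0,"rx":0,"ry":0,"rz":7,"hand":0.0},{"dx":0,"dy":0,"dz":0,"rx":0,"ry":0,"rz":7,"hand":0.0},{"dx":0,"dy":0,"dz":0,"rx":0,"ry":0,"rz":7,"hand":0.0},{"dx":0,"dy":0,"dz":0,"rx":0,"ry":0,"rz":7,"hand":0.0},{"dx":0,"dy":0,"dz":0,"rx":0,"ry":0,"rz":7,"hand":0.0},{"dx":0,"dy":0,"dz":0,"rx":0,"ry":0,"rz":7,"hand":0.0},{"dx":0,"dy":0,"dz":0,"rx":0,"ry":0,"rz":7,"hand":0.0},{"dx":0,"dy":0,"dz":0,"rx":0,"ry":0,"rz":7,"hand":0.0},{"dx":0,"dy":0,"dz":0,"rx":0,"ry":0,"rz":7,"hand":0.0}]'
python3 -m pendant '[{"dx":0,"dy":0,"dz":0,"rx":0,"ry":0,"rz":6,"hand":0.0},{"dx":0,"dy":0,"dz":0,"rx":0,"ry":0,"rz":4,"hand":0.0},{"dx":0,"dy":0,"dz":0,"rx":0,"ry":0,"rz":0,"hand":0.0}]')|grep -E "pos|cont"
python3 -c "
from h import *
goto([.53,.0153,.302],90)"
```

```text
position: [0.4256, -0.0433, 0.305]
contact_force: [-0.2, 0.0, -1.1]
position: [0.4296, -0.0461, 0.3046]
contact_force: [-0.0, 0.7, -0.6]
position: [0.4296, -0.0461, 0.3046]
contact_force: [0.8, 0.6, -1.1]
pos [ 0.4296 -0.0461  0.3046] yaw 89.83 tilt [ 1.1e-03 -5.0e-04 -1.0e+00] d_mm [ 61.7 100.2   2.6] rz -0.17205152936173818 F [ 0.8  0.6 -1.1] w 6.7 gf 62.4 t 31.57
```

```bash
(python3 -m pendant '[{"dx":0.01,"dy":0.012,"dz":0.0005,"rx":0,"ry":0,"rz":0,"hand":0.0},{"dx":0.02,"dy":0.025,"dz":0.001,"rx":0,"ry":0,"rz":0,"hand":0.0},{"dx":0.02,"dy":0.03,"dz":0.0005,"rx":0,"ry":0,"rz":0,"hand":0.0},{"dx":0.0115,"dy":0.022,"dz":0,"rx":0,"ry":0,"rz":0,"hand":0.0},{"dx":0,"dy":0.01,"dz":0,"rx":0,"ry":0,"rz":0,"hand":0.0},{"dx":0,"dy":0,"dz":0,"rx":0,"ry":0,"rz":0,"hand":0.0},{"dx":0,"dy":0,"dz":0,"rx":0,"ry":0,"rz":0,"hand":0.0}]')|grep -E "pos|cont"
python3 - <<'E'
from tabs import *
goto([.58,.0153,.302],90)
c=cam('wrist'); np.save('pics/w12.npy',c,allow_pickle=True); save(c,'w12')
st,ce,q=tab(c,'blue',295,335,220,320); print(st,ce)
h=cv2.cvtColor(c['f'],cv2.COLOR_RGB2HSV); print([(r,*h[r,314].tolist()) for r in range(226,300,3)])
E
```

```text
position: [0.5281, 0.0149, 0.3017]
contact_force: [-0.9, 0.1, -0.1]
pos [0.5281 0.0149 0.3017] yaw 89.95 tilt [-1.8e-03 -7.0e-04 -1.0e+00] d_mm [ 0.5 51.9 -0.4] rz -0.04739443599066817 F [-0.9  0.1 -0.1] w 6.2 gf 62.4 t 32.15
[307 231  15  60 822] [313.96593674 262.013382  ]
[(226, 96, 10, 134), (229, 103, 14, 129), (232, 108, 216, 79), (235, 110, 203, 78), (238, 110, 177, 85), (241, 111, 183, 82), (244, 110, 194, 80), (247, 108, 224, 81), (250, 111, 192, 93), (253, 110, 209, 121), (256, 111, 184, 133), (259, 110, 186, 133), (262, 110, 198, 130), (265, 111, 192, 130), (268, 111, 201, 128), (271, 110, 201, 127), (274, 110, 190, 130), (277, 111, 187, 132), (280, 110, 185, 132), (283, 110, 186, 130), (286, 111, 191, 128), (289, 111, 190, 141), (292, 30, 93, 189), (295, 29, 120, 246), (298, 29, 117, 246)]
```

```bash
(python3 -m pendant '[{"dx":0,"dy":0.012,"dz":-0.001,"rx":0,"ry":0,"rz":0,"hand":0.0},{"dx":0,"dy":0.012,"dz":0,"rx":0,"ry":0,"rz":0,"hand":0.0},{"dx":0,"dy":0.008,"dz":0,"rx":0,"ry":0,"rz":0,"hand":0.0},{"dx":0,"dy":0,"dz":0,"rx":0,"ry":0,"rz":0,"hand":0.0}]'; python3 -m pendant '[{"dx":0,"dy":0.01,"dz":0,"rx":0,"ry":0,"rz":0,"hand":0.0},{"dx":0,"dy":0.007,"dz":0,"rx":0,"ry":0,"rz":0,"hand":0.0},{"dx":0,"dy":0,"dz":0.005,"rx":0,"ry":0,"rz":0,"hand":0.0},{"dx":0,"dy":0,"dz":0.005,"rx":0,"ry":0,"rz":0,"hand":0.0},{"dx":0,"dy":0,"dz":0.003,"rx":0,"ry":0,"rz":0,"hand":0.0},{"dx":0,"dy":0,"dz":0,"rx":0,"ry":0,"rz":0,"hand":0.0},{"dx":0,"dy":0,"dz":0,"rx":0,"ry":0,"rz":0,"hand":0.0}]'; python3 -m pendant '[{"dx":0,"dy":0,"dz":0.001,"rx":0,"ry":0,"rz":0,"hand":0.0},{"dx":0,"dy":0,"dz":0,"rx":0,"ry":0,"rz":0,"hand":0.0}]')|grep -E "pos|cont"
```

```text
position: [0.562, 0.0146, 0.303]
contact_force: [-0.0, 0.7, -1.4]
position: [0.5772, 0.0153, 0.2896]
contact_force: [-0.7, -0.4, -0.4]
position: [0.5776, 0.0152, 0.2891]
contact_force: [0.9, -0.3, -1.0]
```

```bash
(python3 -m pendant '[{"dx":0,"dy":0,"dz":0.0015,"rx":0,"ry":0,"rz":0,"hand":0.0},{"dx":0,"dy":0,"dz":0,"rx":0,"ry":0,"rz":0,"hand":0.0}]'; python3 -m pendant '[{"dx":0,"dy":0,"dz":0.001,"rx":0,"ry":0,"rz":0,"hand":0.0},{"dx":0,"dy":0,"dz":0,"rx":0,"ry":0,"rz":0,"hand":0.0}]'; python3 -m pendant '[{"dx":0,"dy":0,"dz":0.001,"rx":0,"ry":0,"rz":0,"hand":0.0},{"dx":0,"dy":0,"dz":0,"rx":0,"ry":0,"rz":0,"hand":0.0},{"dx":0,"dy":0,"dz":0,"rx":0,"ry":0,"rz":0,"hand":0.0}]')|grep -E "pos|cont"
```

```text
position: [0.5776, 0.0152, 0.2874]
contact_force: [-0.3, -1.4, -0.3]
position: [0.5777, 0.0152, 0.2864]
contact_force: [0.0, 1.0, -0.6]
position: [0.5778, 0.0153, 0.286]
contact_force: [-1.5, 0.5, 1.3]
```

```bash
(python3 -m pendant '[{"dx":0.0003,"dy":0.005,"dz":0,"rx":0,"ry":0,"rz":0,"hand":0.0},{"dx":0,"dy":0.006,"dz":0,"rx":0,"ry":0,"rz":0,"hand":0.0},{"dx":0,"dy":0,"dz":0,"rx":0,"ry":0,"rz":0,"hand":0.0}]'; python3 -m pendant '[{"dx":0,"dy":0.003,"dz":0,"rx":0,"ry":0,"rz":0,"hand":0.0},{"dx":0,"dy":0,"dz":0,"rx":0,"ry":0,"rz":0,"hand":0.0}]';  python3 -m pendant '[{"dx":0,"dy":0.003,"dz":0,"rx":0,"ry":0,"rz":0,"hand":0.0},{"dx":0,"dy":0,"dz":0,"rx":0,"ry":0,"rz":0,"hand":0.0}]')|grep -E "pos|cont"
```

```text
position: [0.59, 0.0152, 0.2858]
contact_force: [0.2, -0.3, 3.4]
position: [0.5919, 0.0152, 0.2858]
contact_force: [-3.6, -0.9, 4.5]
position: [0.5947, 0.0152, 0.2858]
contact_force: [-3.0, -1.0, 4.9]
```

```bash
(python3 -m pendant '[{"dx":0,"dy":0,"dz":-0.001,"rx":0,"ry":0,"rz":0,"hand":0.0},{"dx":0,"dy":0,"dz":0,"rx":0,"ry":0,"rz":0,"hand":0.0}]'; python3 -m pendant '[{"dx":0,"dy":0.002,"dz":0,"rx":0,"ry":0,"rz":0,"hand":0.0},{"dx":0,"dy":0,"dz":0,"rx":0,"ry":0,"rz":0,"hand":0.0}]')|grep -E "pos|cont"
```

```text
position: [0.5954, 0.0153, 0.2862]
contact_force: [-0.4, -0.9, 0.7]
position: [0.5974, 0.0153, 0.2861]
contact_force: [-0.2, -1.1, 0.9]
```

```bash
(python3 -m pendant '[{"dx":0,"dy":0.0015,"dz":0,"rx":0,"ry":0,"rz":0,"hand":0.0},{"dx":0,"dy":0,"dz":0,"rx":0,"ry":0,"rz":0,"hand":0.0}]'; python3 -m pendant '[{"dx":0,"dy":0.0015,"dz":0,"rx":0,"ry":0,"rz":0,"hand":0.0},{"dx":0,"dy":0,"dz":0,"rx":0,"ry":0,"rz":0,"hand":0.0}]'; python3 -m pendant '[{"dx":0,"dy":0.0015,"dz":0,"rx":0,"ry":0,"rz":0,"hand":0.0},{"dx":0,"dy":0,"dz":0,"rx":0,"ry":0,"rz":0,"hand":0.0}]')|grep -E "pos|cont"
```

```text
position: [0.5987, 0.0153, 0.2862]
contact_force: [0.9, -0.7, -1.2]
position: [0.5998, 0.0154, 0.2863]
contact_force: [-0.2, -1.1, -0.5]
position: [0.6002, 0.0154, 0.2863]
contact_force: [-3.4, -1.3, 1.9]
```

Home contact at ≈0.600 as expected (5 mm out from the medium). Building the push.

```bash
(python3 -m pendant '[{"dx":0,"dy":0.0015,"dz":0,"rx":0,"ry":0,"rz":0,"hand":0.0},{"dx":0,"dy":0,"dz":0,"rx":0,"ry":0,"rz":0,"hand":0.0}]'; python3 -m pendant '[{"dx":0,"dy":0.0013,"dz":0,"rx":0,"ry":0,"rz":0,"hand":0.0},{"dx":0,"dy":0,"dz":0,"rx":0,"ry":0,"rz":0,"hand":0.0},{"dx":0,"dy":0,"dz":0,"rx":0,"ry":0,"rz":0,"hand":0.0}]')|grep -E "pos|cont"
```

```text
position: [0.6007, 0.0154, 0.2863]
contact_force: [-6.2, -1.5, 1.7]
position: [0.6011, 0.0154, 0.2863]
contact_force: [-8.0, -2.2, 3.0]
```

```bash
(python3 -m pendant '[{"dx":0,"dy":0.0009,"dz":0,"rx":0,"ry":0,"rz":0,"hand":0.0},{"dx":0,"dy":0,"dz":0,"rx":0,"ry":0,"rz":0,"hand":0.0},{"dx":0,"dy":0,"dz":0,"rx":0,"ry":0,"rz":0,"hand":0.0},{"dx":0,"dy":0,"dz":0,"rx":0,"ry":0,"rz":0,"hand":0.0}]'; python3 -m pendant '[{"dx":0,"dy":0,"dz":0,"rx":0,"ry":0,"rz":0,"hand":0.0},{"dx":0,"dy":0,"dz":0,"rx":0,"ry":0,"rz":0,"hand":0.0},{"dx":0,"dy":0,"dz":0,"rx":0,"ry":0,"rz":0,"hand":0.0},{"dx":0,"dy":0,"dz":0,"rx":0,"ry":0,"rz":0,"hand":0.0},{"dx":0,"dy":0,"dz":0,"rx":0,"ry":0,"rz":0,"hand":0.0}]'; python3 -m pendant '[{"dx":0,"dy":-0.001,"dz":0,"rx":0,"ry":0,"rz":0,"hand":0.0},{"dx":0,"dy":-0.001,"dz":0,"rx":0,"ry":0,"rz":0,"hand":0.0},{"dx":0,"dy":-0.0005,"dz":0,"rx":0,"ry":0,"rz":0,"hand":0.0},{"dx":0,"dy":0,"dz":0,"rx":0,"ry":0,"rz":0,"hand":0.0}]'; python3 -m pendant '[{"dx":0,"dy":0,"dz":0,"rx":0,"ry":0,"rz":0,"hand":0.012},{"dx":0,"dy":0,"dz":0,"rx":0,"ry":0,"rz":0,"hand":0.02},{"dx":0,"dy":0,"dz":0,"rx":0,"ry":0,"rz":0,"hand":0.03},{"dx":0,"dy":0,"dz":-0.005,"rx":0,"ry":0,"rz":0,"hand":0.03},{"dx":0,"dy":0,"dz":-0.02,"rx":0,"ry":0,"rz":0,"hand":0.03},{"dx":0,"dy":0,"dz":-0.035,"rx":0,"ry":0,"rz":0,"hand":0.03},{"dx":0,"dy":0,"dz":-0.035,"rx":0,"ry":0,"rz":0,"hand":0.03},{"dx":0,"dy":-0.03,"dz":0,"rx":0,"ry":0,"rz":0,"hand":0.03},{"dx":0,"dy":-0.03,"dz":0,"rx":0,"ry":0,"rz":0,"hand":0.03},{"dx":0,"dy":0,"dz":0,"rx":0,"ry":0,"rz":0,"hand":0.03},{"dx":0,"dy":0,"dz":0,"rx":0,"ry":0,"rz":0,"hand":0.03}]')| grep -E "pos|contact|wid"
python3 - <<'E'
from tabs import *
goto([.6,0,.3])
s=cam('scene'); np.save('pics/s13.npy',s,allow_pickle=True)
for k,b,X in(('red',(290,330,135,190),[.6102,.0853,.275]),('yellow',(306,335,135,185),[.605,.0505,.275]),('blue',(315,350,130,185),[.600,.0165,.275])):
    st,ce,q=tab(s,k,*b); print(k,st,ce.round(1),'expected',proj(s,X).round(1))
d=np.abs(s['f'].astype(int)-np.load('pics/scene.npy',allow_pickle=True).item()['f'].astype(int)).max(2)
for n,(a,b,e,f) in dict(shaker=(300,330,280,325),tin=(240,290,300,355),jar=(438,470,180,230)).items(): print(n,(d[e:f,a:b]>40).mean().round(3))
E
```

```text
position: [0.6013, 0.0154, 0.2863]
contact_force: [-9.3, -2.5, 3.4]
width: 0.0068
position: [0.6013, 0.0154, 0.2863]
contact_force: [-8.9, -1.5, 3.8]
width: 0.0072
position: [0.6008, 0.0154, 0.2863]
contact_force: [-5.9, -1.6, 1.4]
width: 0.0063
position: [0.5418, 0.0158, 0.383]
contact_force: [-0.1, -0.7, 0.4]
width: 0.0296
pos [0.5418 0.0158 0.383 ] yaw 89.89 tilt [ 3.1e-03 -1.0e-04 -1.0e+00] d_mm [-15.7  57.9  83.1] rz None F [-0.1 -0.7  0.4] w 29.6 gf 0.0 t 37.7
red [298 153   9  13  89] [302.1 158.8] expected [301.4 159.9]
yellow [313 148   8  14  89] [316.6 154.2] expected [316.1 155. ]
blue [327 144   8  12  73] [330.7 149.3] expected [330.2 150.3]
shaker 0.043
tin 0.0
jar 0.429
```

```bash
python3 -c "
from rig import manip
print(manip.sign_off())"
```

```text
the job is handed in; nothing more can be done
None
```

All three covers are hung nested on the hook in order (large, medium, small), each held home at about 9–10 N for at least half a second. The job was handed in at 37.7 s; the final view shows the tabs within about 1 px of the home positions felt, the tin and shaker look unmoved, and the jar check was inconclusive, though nothing I carried came below 0.12 m near it (jar top 0.084 m).

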